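# Put the mixed-up planters back in their own saucers

## Task

These four terracotta planters have each been put back in another one's saucer: swap them round, parking a pot on the empty cork mat when you need a free spot, so that each stands upright in the middle of the saucer of its own shape and size, the square and the oval one squared up with theirs. Leave the saucers where they are, and set each pot down gently without dropping it or tipping it over, for they are brittle.

Things in the scene. Friction and masses are not known exactly. Their poses are not given: they have to be found in the camera images.
- pot_large_round: The large round pot: 64 mm across the rim band, 44 mm across the foot, 62 mm tall, about 170 g. Unglazed terracotta planter, empty, open at the top; straight upright rim band 18 mm high round the top, below it the sides taper in to the foot. It stands upright in one of the saucers. Origin: centre of its underside; z up along its axis, yaw means nothing.
- pot_small_round: The small round pot: 46 mm across the rim band, 32 mm across the foot, 48 mm tall, about 90 g. Unglazed terracotta planter, empty, open at the top; straight upright rim band 18 mm high round the top, below it the sides taper in to the foot. It stands upright in one of the saucers. Origin: centre of its underside; z up along its axis, yaw means nothing.
- pot_square: The square pot: 52 x 52 mm at the rim band (corners slightly rounded), 38 x 38 mm at the foot, 56 mm tall, about 150 g. Unglazed terracotta planter, empty, open at the top; straight upright rim band 18 mm high round the top, below it the sides taper in to the foot. It stands upright in one of the saucers. Origin: centre of its underside; z up along its axis, x and y square to its sides.
- pot_oval: The oval pot (straight sides, half-round ends): 70 x 46 mm at the rim band, 54 x 30 mm at the foot, 52 mm tall, about 140 g. Unglazed terracotta planter, empty, open at the top; straight upright rim band 18 mm high round the top, below it the sides taper in to the foot. It stands upright in one of the saucers. Origin: centre of its underside; z up along its axis, x along its length.
- saucer_large_round: The large round saucer: 98 mm across outside, floor 82 mm across, about 260 g. Loose; it need not be moved. White glazed stoneware, lying open side up: flat floor 5 mm thick, low rim 5 mm thick, 14 mm high in all. Origin: centre of its underside; z up, yaw means nothing.
- saucer_small_round: The small round saucer: 80 mm across outside, floor 64 mm across, about 180 g. Loose; it need not be moved. White glazed stoneware, lying open side up: flat floor 5 mm thick, low rim 5 mm thick, 14 mm high in all. Origin: centre of its underside; z up, yaw means nothing.
- saucer_square: The square saucer: 84 x 84 mm outside with rounded corners, floor 68 x 68 mm, about 220 g. Loose; it need not be moved. White glazed stoneware, lying open side up: flat floor 5 mm thick, low rim 5 mm thick, 14 mm high in all. Origin: centre of its underside; z up, x and y square to its sides.
- saucer_oval: The oval saucer (straight sides, half-round ends): 106 x 84 mm outside, floor 90 x 68 mm, about 260 g. Loose; it need not be moved. White glazed stoneware, lying open side up: flat floor 5 mm thick, low rim 5 mm thick, 14 mm high in all. Origin: centre of its underside; z up, x along its length.
- cork_mat: A square cork mat, 110 x 110 mm and 5 mm thick, fixed flat on the table, empty: the free spot, with room for one pot. Origin: centre of its underside; x and y square to its sides.
Things that resemble listed ones, but are neither listed nor needed, are in the scene too. Leave any turquoise look-alike of the pot_large_round alone.

How it is judged (in metres and radians):
At the end, for the whole second after the job is handed in: Each planter stands upright (0.1 rad) on the floor of the saucer of its own shape and size, centred within 12 mm, the square and oval ones turned within 0.26 rad of parallel with their saucer (long side along long side), at rest and let go, so the cork mat is empty again (horizontal distance between pot_large_round and saucer_large_round below 0.012 m and z of pot_large_round in the frame of saucer_large_round between 0.002 and 0.008 m and angle between each of pot_large_round, pot_small_round, pot_square, pot_oval's own z axis and vertical below 0.1 rad and linear speed of each of pot_large_round, pot_small_round, pot_square, pot_oval below 0.02 m/s and horizontal distance between pot_small_round and saucer_small_round below 0.012 m and z of pot_small_round in the frame of saucer_small_round between 0.002 and 0.008 m and horizontal distance between pot_square and saucer_square below 0.012 m and z of pot_square in the frame of saucer_square between 0.002 and 0.008 m and (angle between the x axis of pot_square and the x axis of saucer_square, either way round below 0.26 rad or angle between the x axis of pot_square and the y axis of saucer_square, either way round below 0.26 rad) and horizontal distance between pot_oval and saucer_oval below 0.012 m and z of pot_oval in the frame of saucer_oval between 0.002 and 0.008 m and angle between the x axis of pot_oval and the x axis of saucer_oval, either way round below 0.26 rad); the robot touches nothing.
It fails at once if a pot is dropped: it comes down at more than 0.6 m/s (a fall of about 2 cm) ((height (world z) of pot_large_round below 0.02 m and linear speed of pot_large_round above 0.6 m/s) or (height (world z) of pot_small_round below 0.02 m and linear speed of pot_small_round above 0.6 m/s) or (height (world z) of pot_square below 0.02 m and linear speed of pot_square above 0.6 m/s) or (height (world z) of pot_oval below 0.02 m and linear speed of pot_oval above 0.6 m/s)).
It fails at once if a pot is tipped over (leans more than 0.6 rad) (angle between any of pot_large_round, pot_small_round, pot_square, pot_oval's own z axis and vertical above 0.6 rad).
It fails at once if a saucer is pushed or carried more than 40 mm from its place (distance of any of saucer_large_round, saucer_small_round, saucer_square, saucer_oval from where it was at the start of the episode above 0.04 m).
It also fails if it takes over 141 s, if anything falls off the work surface, if the arm or the gripper's body presses on something with over 40 N, if the wrist force passes 120 N, or if a joint passes its speed limit or range.

## Robot

A 6-joint arm with a two-finger parallel gripper is mounted at the origin on the work surface. World frame = base frame: x ahead of the robot, y to its left, z up, the work surface at z = 0. Lengths are in mm, angles in rad, forces in N, time in s.
With the tool pointing down it reaches from about 325 to 925 mm from the base axis. Payload 3.1 kg.
Tool frame: the origin (TCP) lies midway between the tips of the shut fingers; the grasp point (between the pads) lies behind it (arm.tcp_to_grasp is the z of the grasp point in the tool frame, in mm); z points along the fingers, y is the line along which they close (so a half turn about z gives the same grasp; the last joint's range is limited). The gripper opens to 85 mm and grips with 20 to 120 N. Pads are 22 mm wide; open, the fingers measure 114 mm over their backs; the gripper's body (76 mm by 85 mm) begins 54 mm behind the grasp point. The pads swing forward as they close: fully open they stand 13 mm farther back than shut.
Start: joints at [1.195, 0.217, 1.613, -0, 1.311, -0.112], TCP at [162.95, 603.396, 204.8] pointing down, gripper open.
Joint ranges: [-2.75, 2.75], [-0.78, 2.1], [0.31, 2.55], [-1.13, 4.27], [0.13, 2.63], [-2.58, 2.58]. Speed limits (rad/s): [2.79, 2.79, 3.14, 3.14, 3.14, 3.14].

## Interface

Orientations are given as a 3x3 rotation matrix whose columns are the frame's x, y, z axes.
In Python, from plant import arm gives the robot as it stands. The module is installed in compiled form; this text tells all that it offers.
- The arm moves only by the tool step_arm, never from a script. Its arguments are lists of equal length, an entry for each row: "offset": the shift along the tool's x, y, z normalised to -1 to 1, where 1 is 300 mm, a list of three; "twist": the turn about the tool's z normalised to -1 to 1, where 1 is 2 rad; "grip": the opening, from -1 (shut) to 1 (fully open). A call has 1 to 5 rows; each row shifts and turns the commanded pose from where the row before left it, along the tool's axes as they then stand; what a row does not reach is not made up. A row lasts 1/12 s, in which the tool goes at most 41.7 mm and 7.16 degrees, less where a joint would pass 70% of its speed; a pose out of reach is approached as far as the arm can. A call with a number of a shift or a turn outside -1 to 1 is refused whole. A call with a gripper value outside its range is refused whole. The fingers move at their own pace and stop on an object; "newtons" is the grip in N (left out, the last holds). Time passes only in rows, so rows that do not move let the fingers close. It gives the time, the measured TCP pose, the force, the opening and the grip force at its end, in the units of the state.
- arm.state(): the state, without advancing time (a new reading comes with each control period).
- arm.read_camera(name): name is "side" or "top" or "wrist"; returns a dict with "img" (420x560x3 uint8, blue, green, red), "range_z" (420x560 float32, mm along the optical axis (not along the pixel's ray), 0 where there is no reading), "fov_y" (degrees; the focal length in pixels is half the picture's height over the tangent of half this angle, whatever the lens; pixels are square), "cx", "cy" (the principal point, pixels), "distortion" ([k1, k2, p1, p2, k3] as OpenCV has them; the pictures are not rectified), "xyz" and "attitude" of the camera in the world. Camera axes: x right, y down, z forward; pixel columns grow to the right and rows downward; lengths in mm; the calibration is good to about 2 mm. A picture is of the moment at which its call begins.
- arm.job_done(): hands the job in; it is judged then, once.
The state is a dict: "time": time; "joints": joint angles; "joint_velocities": joint speeds; "joint_torque": joint torques, N m; "position": TCP position; "ee_rot": TCP orientation; "ft_force": force on the tool from outside, world axes, zero at the start; "wrist_torque": the same for the moment, N m; "width": finger opening in mm; "gripper_force": force on a finger pad.
Only numpy, scipy, OpenCV 4.12 (cv2) and the standard library are available. Lean on these libraries where they do the work, as an engineer would, in place of code of your own. Each camera call takes 0.05 s, during which the arm holds its last target. There are 200 camera calls.

## Working session

There is one attempt and no reset: what is moved stays moved. The work goes in short steps, Python scripts to look and compute and a tool call to move; the robot and the scene stay as the last step left them, time stands still between calls to the robot, and variables do not carry over. Pictures are saved under pics/ and viewed, at most 14 in all, crops included, and the job is handed in when it is done.

Besides the shell and the picture viewer there is one more tool, called after "Emit:" by a JSON object that holds its "fn" and its "kwargs". step_arm: Moves the arm, as the interface text tells. Its arguments: {"type":"object","properties":{"offset":{"type":"array","items":{"type":"array","items":{"type":"number","minimum":-1,"maximum":1}}},"twist":{"type":"array","items":{"type":"number","minimum":-1,"maximum":1}},"grip":{"type":"array","items":{"type":"number"}},"newtons":{"type":"number"}},"required":["offset","twist","grip"]}

```bash
mkdir -p pics; cat > h.py <<'E'
import numpy as np, cv2
from plant import arm
def cam(n):
    c=arm.read_camera(n); h,w=c["img"].shape[:2]
    f=h/2/np.tan(np.radians(c["fov_y"])/2)
    c["K"]=np.array([[f,0,c["cx"]],[0,f,c["cy"]],[0,0,1]]);c["D"]=np.array(c["distortion"],float);c["R"]=np.array(c["attitude"]).reshape(3,3);c["t"]=np.array(c["xyz"]);return c
def rays(c,px):
    u=cv2.undistortPoints(np.array(px,float).reshape(-1,1,2),c["K"],c["D"]).reshape(-1,2)
    return np.c_[u,np.ones(len(u))]@c["R"].T
def plane(c,px,z):
    d=rays(c,px);return c["t"]+d*((z-c["t"][2])/d[:,2])[:,None]
def cloud(c):
    h,w=c["range_z"].shape
    px=np.stack(np.meshgrid(np.arange(w),np.arange(h)),-1).reshape(-1,2)
    return (c["t"]+rays(c,px)*c["range_z"].reshape(-1,1)).reshape(h,w,3)
E
python3 - <<'E'
from h import *
s=arm.state();print(s["time"],s["position"],s["ee_rot"],s["width"],arm.tcp_to_grasp)
for n in["top","side"]:
    c=cam(n);cv2.imwrite(f"pics/{n}0.png",c["img"]);print(n,c["t"],c["R"].round(3).tolist(),c["fov_y"],c["D"])
    np.savez(n+"0.npz",**{k:c[k] for k in["img","range_z","K","D","R","t"]})
E
```

```text
0.0 [162.61254573 602.54727842 203.44875411] [[-9.65406121e-01  2.60749373e-01 -8.86690329e-04]
 [ 2.60750750e-01  9.65403452e-01 -2.28478971e-03]
 [ 2.60256423e-04 -2.43695514e-03 -9.99996997e-01]] 85.4767899697503 -18.700000000000003
top [439.73889107  10.51652162 827.27777661] [[-0.028, -0.997, 0.068], [-0.999, 0.027, -0.027], [0.026, -0.069, -0.997]] 57.09865770319705 [-0.10839495  0.          0.          0.          0.        ]
side [ 325.74028286 -561.75440393  734.51498504] [[0.948, -0.245, 0.205], [-0.319, -0.724, 0.612], [-0.002, -0.645, -0.764]] 48.61238319137352 [-0.08991012  0.          0.          0.          0.        ]
```

View pics/top0.png

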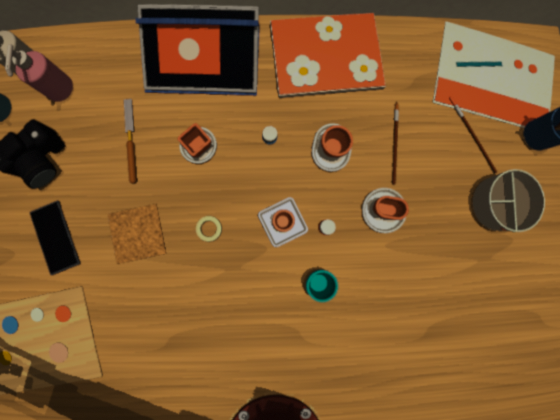

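View pics/side0.png

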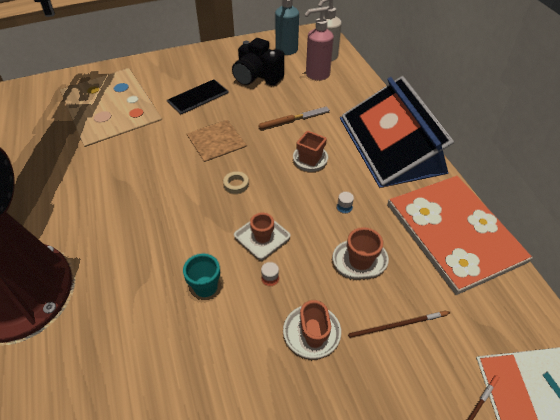

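The top view shows:
- square pot in the small round saucer (197,143)
- large round pot in the oval saucer (332,147)
- small round pot in the square saucer (283,222)
- oval pot in the large round saucer (387,210)
- cork mat (137,233)

The pot at (321,285) is the turquoise look-alike, so I'll leave it alone. The terracotta one at (332,147) is the large round pot.

```bash
cat > m.py <<'E'
from h import *
def shape(p,kind):
    p=p.astype(np.float32)
    if kind=="c":
        (x,y),r=cv2.minEnclosingCircle(p);A=np.c_[2*p,np.ones(len(p))];s=np.linalg.lstsq(A,(p**2).sum(1),rcond=None)[0]
        return f"c=({x:.1f},{y:.1f}) d={2*r:.1f}  lsq=({s[0]:.1f},{s[1]:.1f}) d={2*np.sqrt(s[2]+s[0]**2+s[1]**2):.1f}"
    (x,y),(w,h),a=cv2.minAreaRect(p)
    if w<h: w,h,a=h,w,a+90
    return f"c=({x:.1f},{y:.1f}) {w:.1f}x{h:.1f} long axis yaw={(a+90)%180-90:.1f}deg"
def measure(c,seeds):
    """seeds: name->(pixel,kind,z top,colour, window)"""
    hsv=cv2.cvtColor(c["img"],cv2.COLOR_BGR2HSV);P=cloud(c)
    red=((hsv[...,0]<11)|(hsv[...,0]>172))&(hsv[...,1]>120)&(P[...,2]>15)
    white=(hsv[...,1]<90)&(hsv[...,2]>90)
    for n,((u,v),kind,zt,col,w) in seeds.items():
        win=np.zeros(red.shape,bool);win[v-w:v+w,u-w:u+w]=1
        if col=="r": m=red&win&(abs(P[...,2]-zt)<7)
        elif col=="w": m=white&win&(P[...,2]<25)
        q=np.argwhere(m)[:,::-1]
        if len(q)<20: print(n,"few",len(q));continue
        mm=cv2.morphologyEx(m.astype(np.uint8),cv2.MORPH_OPEN,np.ones((2,2))) if col=="w" else m.astype(np.uint8)
        k,l,st,_=cv2.connectedComponentsWithStats(mm)
        i=1+np.argmax(st[1:,4]) ; mm=(l==i) if col=="w" else mm>0
        q=np.argwhere(mm)[:,::-1]
        hull=cv2.convexHull(q.astype(np.int32)).reshape(-1,2)
        print(n,shape(plane(c,hull,zt)[:,:2],kind),"zmed %.1f z95 %.1f"%(np.median(P[mm][:,2]),np.percentile(P[mm][:,2],95)))
E
python3 - <<'E'
from m import *
for n,S in {"top":dict(sq=((197,143),"r",61,"r",28),small=((283,222),"c",53,"r",22),large=((335,143),"c",67,"r",30),oval=((390,208),"r",57,"r",30),
 S_small=((197,145),"c",14,"w",26),S_sq=((283,222),"r",14,"w",32),S_oval=((332,147),"r",14,"w",34),S_large=((386,211),"c",14,"w",32)),
 "side":dict(sq=((311,148),"r",61,"r",28),small=((262,227),"c",53,"r",28),large=((364,248),"c",67,"r",34),oval=((315,322),"r",57,"r",34),
 S_small=((311,155),"c",14,"w",28),S_sq=((262,237),"r",14,"w",40),S_oval=((361,257),"r",14,"w",40),S_large=((312,330),"c",14,"w",40))}.items():
    z=np.load(n+"0.npz");c={k:z[k] for k in z};print(n);measure(c,S)
    if n=="top":
        print(plane(c,[[137,233]],5))
        cr=[cv2.resize(c["img"][v-40:v+40,u-50:u+50],(400,300),interpolation=2) for u,v in[(197,143),(283,222),(332,147),(387,210)]]
        cv2.imwrite("pics/crop.png",np.vstack([np.hstack(cr[:2]),np.hstack(cr[2:])]))
E
```

```text
top
sq c=(641.0,147.8) 51.5x50.7 long axis yaw=40.1deg zmed 60.2 z95 62.5
small c=(473.9,-27.0) d=44.3  lsq=(474.0,-27.9) d=41.6 zmed 52.0 z95 54.6
large c=(630.7,-139.8) d=64.0  lsq=(630.6,-140.3) d=62.6 zmed 65.7 z95 68.4
oval c=(493.1,-248.7) 69.0x44.4 long axis yaw=77.6deg zmed 55.7 z95 58.2
S_small c=(639.4,146.5) d=79.6  lsq=(639.2,146.4) d=78.4 zmed 9.8 z95 14.9
S_sq c=(469.2,-30.4) 84.1x83.4 long axis yaw=25.0deg zmed 5.8 z95 15.0
S_oval c=(622.6,-131.9) 97.9x77.8 long axis yaw=32.7deg zmed 5.9 z95 14.6
S_large c=(488.6,-249.5) d=98.0  lsq=(488.6,-249.4) d=97.1 zmed 5.3 z95 15.0
[[456.30084913 283.28320967   5.        ]]
side
sq c=(638.9,145.8) 60.7x53.8 long axis yaw=40.6deg zmed 59.9 z95 62.8
small c=(471.3,-30.5) d=50.4  lsq=(471.4,-30.6) d=48.1 zmed 52.4 z95 55.0
large c=(629.1,-143.4) d=68.2  lsq=(629.0,-143.3) d=66.2 zmed 66.4 z95 68.9
oval c=(491.5,-251.6) 72.4x46.2 long axis yaw=77.9deg zmed 57.2 z95 59.8
S_small c=(641.6,144.9) d=81.2  lsq=(641.6,145.8) d=79.4 zmed 11.4 z95 15.9
S_sq c=(471.8,-30.6) 85.8x85.4 long axis yaw=24.8deg zmed 6.4 z95 15.4
S_oval c=(627.1,-147.8) 104.7x77.6 long axis yaw=-31.9deg zmed 7.2 z95 16.2
S_large c=(491.0,-250.8) d=99.0  lsq=(491.0,-250.7) d=98.0 zmed 6.9 z95 15.9
```

View pics/crop.png

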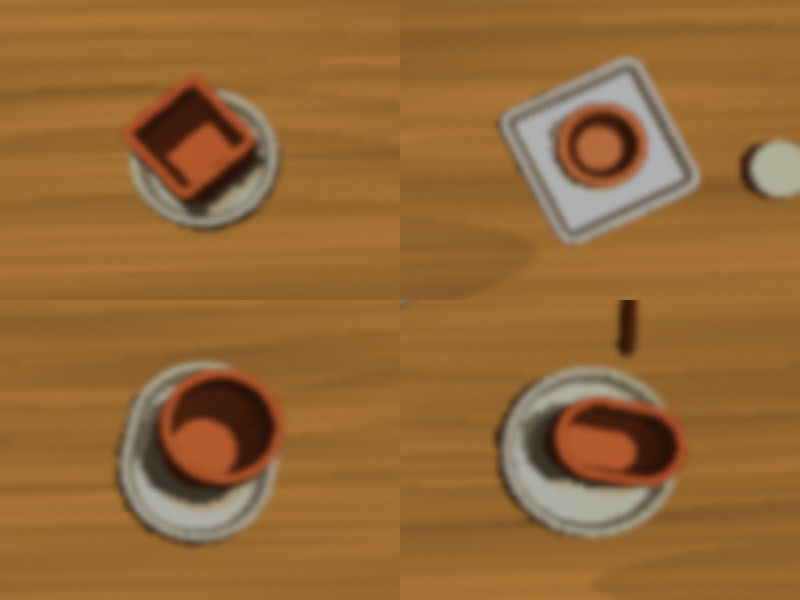

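The crops match the sizes in the task, and the views agree to about 2–3 mm. The square pot is at (640,147), yaw 40°. I'm moving there first.

Emit:
{"fn": "step_arm", "kwargs": {"offset": [[0,0,0],[0,0,0],[0,0,0],[0,0,0],[0,0,0]], "twist": [0.0607,0.0607,0.0607,0.0607,0.0607], "grip": [1,1,1,1,1], "newtons": 30}}

```text
time: 0.52
position: [162.8, 602.9, 204.0]
ee_rot: [[-0.64, 0.769, -0.001], [0.769, 0.64, -0.001], [-0.001, -0.001, -1.0]]
ft_force: [0.8, -0.3, -0.5]
width: 85.2
gripper_force: 0.0
```

Emit:
{"fn": "step_arm", "kwargs": {"offset": [[-0.0874,0.0096,0.01],[-0.0874,0.0096,0.01],[-0.0874,0.0096,0.01],[-0.0874,0.0096,0.01],[-0.0874,0.0096,0.01]], "twist": [0,0,0,0,0], "grip": [1,1,1,1,1]}}

```text
time: 0.93
position: [258.8, 511.1, 189.0]
ee_rot: [[-0.645, 0.765, -0.001], [0.765, 0.645, -0.001], [-0.0, -0.001, -1.0]]
ft_force: [0.6, 0.3, -0.2]
width: 85.7
gripper_force: 0.0
```

Emit:
{"fn": "step_arm", "kwargs": {"offset": [[-0.0874,0.0096,0.01],[-0.0874,0.0096,0.01],[-0.0874,0.0096,0.01],[-0.0874,0.0096,0.01],[-0.0874,0.0096,0.01]], "twist": [0,0,0,0,0], "grip": [1,1,1,1,1]}}

```text
time: 1.35
position: [354.3, 420.1, 174.1]
ee_rot: [[-0.644, 0.765, -0.001], [0.765, 0.644, -0.001], [-0.0, -0.001, -1.0]]
ft_force: [0.8, 0.3, -1.1]
width: 85.4
gripper_force: 0.0
```

Emit:
{"fn": "step_arm", "kwargs": {"offset": [[-0.0874,0.0096,0.01],[-0.0874,0.0096,0.01],[-0.0874,0.0096,0.01],[-0.0874,0.0096,0.01],[-0.0874,0.0096,0.01]], "twist": [0,0,0,0,0], "grip": [1,1,1,1,1]}}

```text
time: 1.77
position: [449.7, 329.2, 159.1]
ee_rot: [[-0.644, 0.765, -0.001], [0.765, 0.644, -0.0], [0.0, -0.001, -1.0]]
ft_force: [0.3, 0.2, -0.2]
width: 85.4
gripper_force: 0.0
```

Emit:
{"fn": "step_arm", "kwargs": {"offset": [[-0.0874,0.0096,0.01],[-0.0874,0.0096,0.01],[-0.0874,0.0096,0.01],[-0.0874,0.0096,0.01],[-0.0874,0.0096,0.01]], "twist": [0,0,0,0,0], "grip": [1,1,1,1,1]}}

```text
time: 2.18
position: [545.2, 238.3, 144.0]
ee_rot: [[-0.644, 0.765, -0.001], [0.765, 0.644, -0.0], [0.001, -0.001, -1.0]]
ft_force: [0.3, 0.3, -0.1]
width: 85.5
gripper_force: 0.0
```

Emit:
{"fn": "step_arm", "kwargs": {"offset": [[-0.0874,0.0096,0.01],[-0.0874,0.0096,0.01],[-0.0874,0.0096,0.01],[-0.0874,0.0096,0.01],[-0.0874,0.0096,0.01]], "twist": [0,0,0,0,0], "grip": [1,1,1,1,1]}}

```text
time: 2.6
position: [640.6, 147.3, 128.9]
ee_rot: [[-0.644, 0.765, -0.001], [0.765, 0.644, -0.0], [0.001, -0.001, -1.0]]
ft_force: [0.8, 1.0, 0.9]
width: 85.1
gripper_force: 0.0
```

Emit:
{"fn": "step_arm", "kwargs": {"offset": [[0,0,0],[0,0,0],[0,0,0]], "twist": [0,0,0], "grip": [1,1,1]}}

```text
time: 2.85
position: [639.4, 148.6, 129.1]
ee_rot: [[-0.644, 0.765, -0.002], [0.765, 0.644, 0.0], [0.002, -0.001, -1.0]]
ft_force: [-0.1, -0.3, -0.4]
width: 85.3
gripper_force: 0.0
```

```bash
cat > go.py <<'E'
import sys
from h import *
def go(x,y,z,yaw=None,s=None):
    s=s or arm.state();R=np.array(s["ee_rot"]);p=np.array(s["position"])
    cur=np.degrees(np.arctan2(R[1,1],R[0,1]));yaw=cur if yaw is None else yaw
    d=(cur-yaw+90)%180-90;c,n=np.cos(np.radians(cur-d)),np.sin(np.radians(cur-d))
    dx,dy=x-p[0],y-p[1]
    print("t%.1f pos %s yaw %.1f w %.1f F %s g %.0f j6 %.2f"%(s["time"],p.round(1),cur,s["width"],np.round(s["ft_force"],1),s["gripper_force"],s["joints"][5]))
    print("twist %.4f"%(np.radians(d)/2),"then off", np.round(np.array([-n*dx+c*dy,c*dx+n*dy,p[2]-z])/300,4))
if __name__=="__main__": go(*map(float,sys.argv[1:]))
E
python3 go.py 640 147 29 40.1
python3 -c "
from h import *
c=cam('wrist');cv2.imwrite('pics/w1.png',c['img']);print(c['t'],c['R'].round(2).tolist())"
```

```text
t2.9 pos [639.4 148.6 129.1] yaw 40.1 w 85.3 F [-0.1 -0.3 -0.4] g 0 j6 -0.58
twist -0.0001 then off [-0.0055 -0.002   0.3335]
[591.89769768 207.23550475 298.75786847] [[0.77, 0.62, 0.19], [0.64, -0.73, -0.23], [-0.0, 0.29, -0.96]]
```

View pics/w1.png

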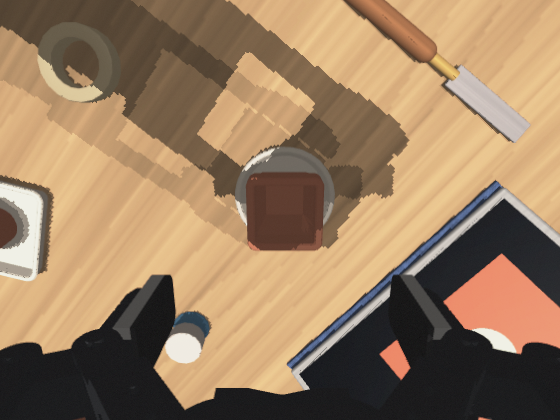

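The wrist view shows the square pot square on and midway between the fingers (rim centre about 285,210). Next: descend, grip, lift.

Emit:
{"fn": "step_arm", "kwargs": {"offset": [[-0.001,0,0.067],[-0.001,0,0.067],[0,0,0.067],[0,0,0.067],[0,0,0.062]], "twist": [0,0,0,0,0], "grip": [1,1,1,1,1]}}

```text
time: 3.32
position: [639.4, 149.4, 29.9]
ee_rot: [[-0.646, 0.764, -0.001], [0.764, 0.646, 0.0], [0.001, -0.0, -1.0]]
ft_force: [-0.0, 0.2, 0.2]
width: 85.4
gripper_force: 0.0
```

Emit:
{"fn": "step_arm", "kwargs": {"offset": [[0,0,0],[0,0,0],[0,0,0],[0,0,0],[0,0,0]], "twist": [0,0,0,0,0], "grip": [0.5,0.2,-0.1,-0.1,-0.1]}}

```text
time: 3.73
position: [642.1, 148.2, 33.3]
ee_rot: [[-0.644, 0.765, 0.003], [0.765, 0.644, 0.0], [-0.002, 0.002, -1.0]]
ft_force: [-1.0, -0.3, 3.7]
width: 38.7
gripper_force: 2.1
```

Emit:
{"fn": "step_arm", "kwargs": {"offset": [[0,0,0],[0,0,0],[0,0,0],[0,0,0],[0,0,0]], "twist": [0,0,0,0,0], "grip": [-0.1,-0.1,-0.1,-0.1,-0.1]}}

```text
time: 4.15
position: [642.1, 148.2, 33.3]
ee_rot: [[-0.644, 0.765, 0.003], [0.765, 0.644, 0.001], [-0.001, 0.002, -1.0]]
ft_force: [-1.1, -0.3, 5.8]
width: 38.7
gripper_force: 3.2
```

Emit:
{"fn": "step_arm", "kwargs": {"offset": [[0,0,0],[0,0,0]], "twist": [0,0], "grip": [-0.1,-0.1]}}

```text
time: 4.32
position: [642.1, 148.2, 33.3]
ee_rot: [[-0.644, 0.765, 0.003], [0.765, 0.644, 0.001], [-0.001, 0.002, -1.0]]
ft_force: [-2.0, 0.0, 7.0]
width: 38.8
gripper_force: 3.2
```

```bash
python3 -c "
from h import *
c=cam('side');cv2.imwrite('pics/s2.png',cv2.resize(c['img'][80:220,220:400],(540,420),interpolation=2))
d=cam('wrist');cv2.imwrite('pics/s2w.png',d['img'])
a=cv2.imread('pics/s2.png');b=cv2.resize(d['img'][100:420],(560-300,148));o=np.zeros((420,800,3),np.uint8);o[:,:540]=a;o[:148,540:]=b;cv2.imwrite('pics/s2c.png',o)"
```

```text
(no output)
```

View pics/s2c.png

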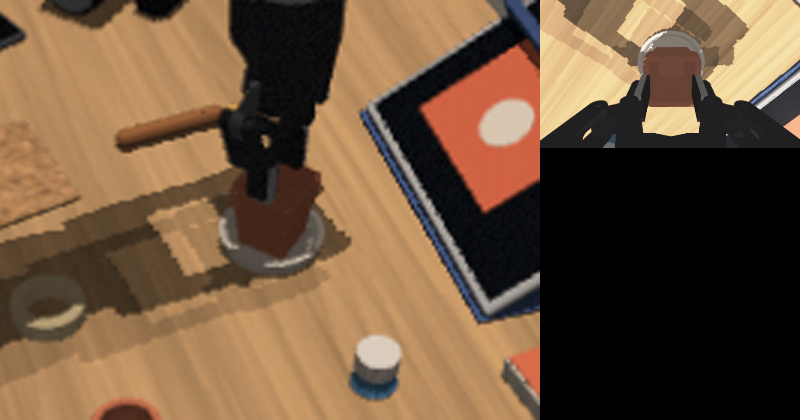

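View pics/s2w.png

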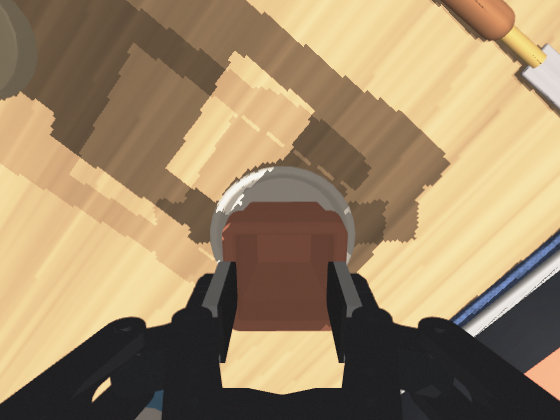

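```bash
python3 -c "
from h import *
s=arm.state();c=cam('wrist');P=cloud(c);p=np.array(s['position']);R=np.array(s['ee_rot'])
for u,v in [(200,290),(228,270),(230,290),(228,320),(224,345),(335,270),(337,300),(240,240),(285,208),(285,215),(285,240),(285,280),(285,320),(230,228),(340,228),(240,320),(322,320),(285,327)]:
    q=P[v,u];print((u,v),'world',q.round(1),'tool',((q-p)@R).round(1))
c=cam('top');P=cloud(c);hsv=cv2.cvtColor(c['img'],cv2.COLOR_BGR2HSV)
print('top depth', c['range_z'].shape)
"
```

```text
(200, 290) world [614.6 135.8  82.5] tool [  8.2 -28.9 -49.4]
(228, 270) world [619.3 144.5  73.5] tool [ 11.8 -19.7 -40.3]
(230, 290) world [623.6 141.5  80. ] tool [  6.7 -18.3 -46.7]
(228, 320) world [628.8 135.2  87.1] tool [ -1.5 -18.4 -53.8]
(224, 345) world [630.2 133.8  98.6] tool [ -3.5 -18.2 -65.4]
(335, 270) world [651.  171.   73.4] tool [ 11.7  21.6 -40.1]
(337, 300) world [652.2 167.5  89.6] tool [  8.1  20.3 -56.3]
(240, 240) world [620.3 145.5  42.8] tool [ 12.  -18.4  -9.5]
(285, 208) world [629.5 167.2  26.6] tool [22.6  2.6  6.6]
(285, 215) world [626.5 170.4  51.5] tool [ 27.    2.4 -18.2]
(285, 240) world [644.8 149.4  10.8] tool [-0.8  2.8 22.5]
(285, 280) world [655.1 136.9  27.2] tool [-17.    2.7   6.1]
(285, 320) world [656.4 134.9  60.3] tool [-19.4   2.5 -27. ]
(230, 228) world [610.8 154.1  61.3] tool [ 24.6 -20.1 -28.1]
(340, 228) world [644.8 183.1  62.2] tool [ 24.9  24.6 -28.9]
(240, 320) world [640.8 122.4  60.9] tool [-19.  -17.5 -27.7]
(322, 320) world [668.9 145.7  60.6] tool [-19.3  18.9 -27.2]
(285, 327) world [658.1 132.8  61.6] tool [-22.1   2.4 -28.3]
top depth (420, 560)
```

```bash
python3 -c "
from h import *
s=arm.state();c=cam('side');P=cloud(c);p=np.array(s['position']);R=np.array(s['ee_rot'])
for v in range(118,166,3):
  print(v,[ (u,((P[v,u]-p)@R).round(0).astype(int).tolist(),c['img'][v,u].tolist()) for u in (303,307,311,316,321)])
"
```

```text
118 [(303, [-3, -52, -126], [24, 20, 23]), (307, [82, 132, 33], [20, 28, 33]), (311, [-7, -25, -110], [15, 13, 16]), (316, [-16, -21, -111], [13, 12, 14]), (321, [-9, 19, -81], [9, 9, 9])]
121 [(303, [-10, -65, -131], [33, 31, 31]), (307, [-10, -48, -120], [20, 18, 19]), (311, [-5, -20, -98], [16, 17, 16]), (316, [-15, -18, -101], [17, 15, 17]), (321, [-5, 29, -64], [23, 22, 23])]
124 [(303, [-9, -63, -122], [13, 15, 13]), (307, [0, -29, -94], [17, 14, 15]), (311, [-9, -27, -97], [14, 13, 13]), (316, [2, 20, -60], [15, 17, 15]), (321, [-10, 19, -65], [22, 22, 21])]
127 [(303, [-10, -63, -115], [14, 16, 13]), (307, [-10, -46, -103], [50, 69, 90]), (311, [-10, -28, -90], [11, 7, 8]), (316, [3, 23, -48], [7, 7, 9]), (321, [-9, 22, -54], [31, 31, 32])]
130 [(303, [-8, -60, -104], [9, 10, 9]), (307, [-9, -45, -94], [16, 14, 15]), (311, [-9, -27, -81], [15, 13, 15]), (316, [2, 20, -43], [9, 8, 9]), (321, [-9, 22, -46], [39, 39, 40])]
133 [(303, [-6, -55, -92], [13, 12, 12]), (307, [-10, -46, -87], [14, 15, 15]), (311, [-12, -31, -77], [13, 13, 12]), (316, [1, 20, -35], [8, 8, 13]), (321, [
[... 1196 characters left out ...]
(307, [-1, -23, -7], [27, 39, 67]), (311, [-12, -25, -14], [30, 39, 70]), (316, [-23, -22, -17], [26, 37, 68]), (321, [-19, 13, 14], [29, 39, 66])]
157 [(303, [10, -19, 11], [29, 40, 68]), (307, [0, -20, 5], [28, 40, 68]), (311, [-11, -21, -1], [27, 38, 69]), (316, [-20, -15, -1], [23, 35, 65]), (321, [-18, 17, 26], [54, 61, 76])]
160 [(303, [10, -19, 20], [27, 39, 67]), (307, [0, -19, 15], [27, 37, 67]), (311, [-11, -20, 9], [25, 36, 66]), (316, [-18, -9, 14], [24, 35, 64]), (321, [-22, 10, 27], [66, 74, 81])]
163 [(303, [10, -18, 30], [69, 77, 83]), (307, [0, -17, 26], [36, 47, 70]), (311, [-11, -20, 17], [24, 36, 66]), (316, [-17, -5, 27], [41, 50, 71]), (321, [-26, 2, 29], [70, 77, 84])]
```

The depth shows the fingertips standing on the rim: at this opening they end about 28 mm behind the stated TCP, and about 8 mm was expected. I'll lift, open and measure the tips.

Emit:
{"fn": "step_arm", "kwargs": {"offset": [[0,0,-0.02],[0,0,-0.02],[0,0,-0.03],[0,0,-0.03],[0,0,-0.03]], "twist": [0,0,0,0,0], "grip": [-0.1,-0.1,0.3,1,1]}}

```text
time: 4.98
position: [641.0, 148.0, 71.0]
ee_rot: [[-0.644, 0.765, 0.001], [0.765, 0.644, 0.0], [-0.0, 0.001, -1.0]]
ft_force: [0.3, -0.1, -0.9]
width: 72.7
gripper_force: 0.0
```

Emit:
{"fn": "step_arm", "kwargs": {"offset": [[0,0,-0.05],[0,0,-0.05],[0,0,0],[0,0,0],[0,0,0]], "twist": [0,0,0,0,0], "grip": [1,1,1,1,1]}}

```text
time: 5.4
position: [640.6, 147.9, 100.0]
ee_rot: [[-0.644, 0.765, 0.0], [0.765, 0.644, 0.0], [-0.0, 0.0, -1.0]]
ft_force: [0.1, 0.4, -0.7]
width: 85.6
gripper_force: 0.0
```

```bash
python3 -c "
from h import *
s=arm.state();c=cam('wrist');P=cloud(c);p=np.array(s['position']);R=np.array(s['ee_rot'])
T=(P-p)@R; print(p,s['width'],s['ft_force'])
m=(c['img'].max(2)<110)&(T[...,2]<-5)&(T[...,2]>-70)&(abs(T[...,1])<62)&(abs(T[...,0])<14)
for sg in(-1,1):
    q=T[m&(np.sign(T[...,1])==sg)];print(sg,len(q),'max z',np.percentile(q[:,2],[50,90,98,100]).round(1)); e=q[q[:,2]>np.percentile(q[:,2],95)];print(e.min(0).round(1),e.max(0).round(1))
    for v in range(255,300,5):
        us=range(150,180,6) if sg<0 else range(390,420,6)
        print(v,[T[v,u].round(0).astype(int).tolist() for u in us])
from m import measure
measure(cam('top'),dict(sq=((197,143),'r',61,'r',28)))
cv2.imwrite('pics/w3.png',c['img'])
"
```

```text
[640.6410176  147.94558888 100.01244111] 85.5846313658148 [ 0.10078862  0.39463328 -0.71382446]
-1 2705 max z [-58.4 -46.2 -42.  -39.3]
[-10.  -42.4 -43.9] [ 10.9 -41.5 -39.3]
255 [[-44, -104, 99], [-45, -100, 101], [-44, -94, 99], [-44, -90, 100], [-44, -85, 99]]
260 [[-49, -105, 101], [-49, -100, 100], [-49, -95, 100], [-49, -90, 100], [-48, -85, 98]]
265 [[-53, -105, 100], [-53, -100, 100], [-53, -95, 100], [-54, -91, 102], [-53, -85, 99]]
270 [[-58, -106, 101], [-58, -101, 100], [-58, -96, 100], [-57, -91, 99], [-58, -86, 100]]
275 [[12, -48, -45], [12, -46, -45], [12, -44, -44], [12, -42, -44], [-62, -86, 100]]
280 [[12, -47, -48], [12, -45, -49], [12, -42, -50], [9, -42, -44], [-67, -87, 101]]
285 [[12, -45, -54], [12, -43, -54], [12, -42, -52], [8, -42, -44], [-71, -87, 100]]
290 [[12, -45, -56], [11, -43, -55], [9, -42, -52], [6, -42, -45], [-76, -88, 100]]
295 [[12, -43, -60], [12, -42, -59], [8, -42, -52], [5, -42, -47], [-81, -88, 100]]
1 2802 max z [-58.4 -46.2 -41.9 -38.1]
[-10.8  43.3 -43.7] [ 10.7  44.4 -38.1]
255 [[-45, 87, 101], [-44, 92, 99], [-45, 97, 100], [-45, 102, 101], [-45, 106, 100]]
260 [[-49, 87, 100], [-48, 92, 99], [-49, 97, 100], [-49, 102, 100], [-48, 106, 98]]
265 [[-53, 88, 100], [-53, 93, 100], [-53, 97, 100], [-54, 103, 100], [-53, 107, 99]]
270 [[-57, 88, 99], [-58, 93, 100], [-57, 98, 100], [-57, 102, 99], [-58, 108, 100]]
275 [[-62, 89, 101], [12, 44, -45], [12, 46, -45], [12, 49, -44], [-61, 107, 98]]
280 [[-67, 89, 100], [11, 44, -46], [12, 45, -49], [12, 47, -48], [13, 49, -50]]
285 [[-71, 89, 100], [8, 44, -46], [12, 44, -53], [12, 46, -52], [12, 48, -53]]
290 [[3, 44, -41], [7, 44, -47], [11, 43, -54], [11, 45, -55], [12, 47, -56]]
295 [[0, 44, -40], [5, 43, -48], [8, 44, -53], [12, 44, -60], [11, 46, -59]]
sq few 17
```

View pics/w3.png

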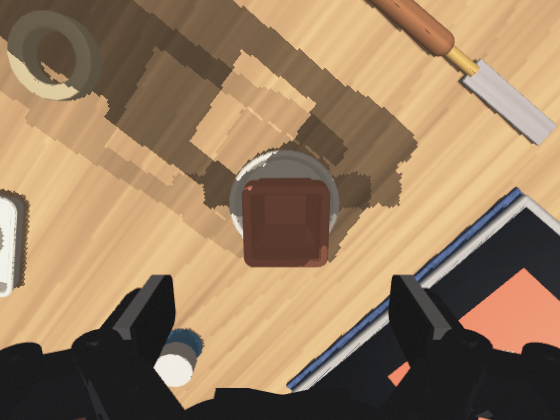

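The open tips sit about 41 mm behind the TCP, so I'll grasp deeper. First I'll check the pot's centre from the wrist depth.

```bash
cat > rim.py <<'E'
import sys
from h import *
from m import shape
def rim(zt,kind="r"):
    s=arm.state();c=cam('wrist');P=cloud(c);p=np.array(s['position']);R=np.array(s['ee_rot']);T=(P-p)@R
    hsv=cv2.cvtColor(c['img'],cv2.COLOR_BGR2HSV)
    m=((hsv[...,0]<12)|(hsv[...,0]>170))&(hsv[...,1]>90)&(abs(P[...,2]-zt)<5)&(abs(T[...,0])<70)&(abs(T[...,1])<60)
    m=cv2.morphologyEx(m.astype(np.uint8),cv2.MORPH_OPEN,np.ones((3,3)))>0
    h=cv2.convexHull(np.argwhere(m)[:,::-1].astype(np.int32)).reshape(-1,2);W=plane(c,h,zt)
    print("rim world",shape(W[:,:2],kind),"| tool",shape(((W-p)@R)[:,:2],kind),"z",np.median(P[m][:,2]).round(1))
if __name__=="__main__": rim(float(sys.argv[1]),sys.argv[2])
E
python3 rim.py 61 r; python3 go.py 641 148 10 40
```

```text
rim world c=(642.4,150.9) 52.0x51.8 long axis yaw=-49.9deg | tool c=(0.6,4.0) 52.0x51.8 long axis yaw=-0.0deg z 61.2
t5.5 pos [639.7 147.8  98.5] yaw 40.1 w 85.5 F [ 0.5  0.9 -0.2] g 0 j6 -0.58
twist 0.0009 then off [-0.0024  0.0036  0.2951]
```

Emit:
{"fn": "step_arm", "kwargs": {"offset": [[0,0.004,0.059],[0,0.004,0.059],[0,0,0.059],[0,0,0.059],[0,0,0.059]], "twist": [0,0,0,0,0], "grip": [1,1,1,1,1]}}

```text
time: 5.97
position: [641.7, 149.4, 9.4]
ee_rot: [[-0.644, 0.765, -0.002], [0.765, 0.644, -0.0], [0.001, -0.001, -1.0]]
ft_force: [0.0, -0.0, 0.0]
width: 85.2
gripper_force: 0.0
```

Emit:
{"fn": "step_arm", "kwargs": {"offset": [[0,0,0],[0,0,0],[0,0,0],[0,0,0],[0,0,0]], "twist": [0,0,0,0,0], "grip": [0.6,0.4,0.3,0.2,0]}}

```text
time: 6.38
position: [643.6, 149.6, 12.8]
ee_rot: [[-0.644, 0.765, 0.002], [0.765, 0.644, 0.0], [-0.001, 0.002, -1.0]]
ft_force: [0.3, 0.3, -1.6]
width: 51.1
gripper_force: 34.3
```

Emit:
{"fn": "step_arm", "kwargs": {"offset": [[0,0,0],[0,0,0],[0,0,0],[0,0,0]], "twist": [0,0,0,0], "grip": [0,0,0,0]}}

```text
time: 6.72
position: [643.4, 149.6, 12.5]
ee_rot: [[-0.644, 0.765, 0.002], [0.765, 0.644, 0.0], [-0.001, 0.001, -1.0]]
ft_force: [-0.1, 0.8, 3.5]
width: 51.0
gripper_force: 35.0
```

Held at 51 mm. Next: lift and carry to the mat.

Emit:
{"fn": "step_arm", "kwargs": {"offset": [[0,0,-0.03],[0,0,-0.05],[0,0,-0.05],[0,0,-0.05],[0,0,-0.05]], "twist": [0,0,0,0,0], "grip": [0,0,0,0,0]}}

```text
time: 7.13
position: [643.1, 149.6, 82.7]
ee_rot: [[-0.644, 0.765, 0.002], [0.765, 0.644, 0.0], [-0.001, 0.001, -1.0]]
ft_force: [0.2, 0.7, -0.9]
width: 51.5
gripper_force: 34.4
```

```bash
python3 go.py 456 283 13.5 40
```

```text
t7.1 pos [643.1 149.6  82.7] yaw 40.1 w 51.5 F [ 0.2  0.7 -0.9] g 34 j6 -0.58
twist 0.0010 then off [ 0.7417 -0.192   0.2308]
```

Emit:
{"fn": "step_arm", "kwargs": {"offset": [[0.074,-0.0192,0],[0.074,-0.0192,0],[0.074,-0.0192,0],[0.074,-0.0192,0],[0.074,-0.0192,0]], "twist": [0,0,0,0,0], "grip": [0,0,0,0,0]}}

```text
time: 7.55
position: [548.9, 216.5, 82.2]
ee_rot: [[-0.644, 0.765, 0.002], [0.765, 0.644, 0.001], [-0.001, 0.002, -1.0]]
ft_force: [-0.1, 0.3, -1.9]
width: 51.8
gripper_force: 34.5
```

Emit:
{"fn": "step_arm", "kwargs": {"offset": [[0.074,-0.0192,0],[0.074,-0.0192,0],[0.074,-0.0192,0],[0.074,-0.0192,0],[0.074,-0.0192,0]], "twist": [0,0,0,0,0], "grip": [0,0,0,0,0]}}

```text
time: 7.97
position: [455.3, 283.1, 82.1]
ee_rot: [[-0.644, 0.765, 0.002], [0.765, 0.644, 0.001], [-0.001, 0.002, -1.0]]
ft_force: [0.1, 0.3, -0.4]
width: 51.3
gripper_force: 34.5
```

Emit:
{"fn": "step_arm", "kwargs": {"offset": [[0,0,0.05],[0,0,0.05],[0,0,0.05],[0,0,0.03],[0,0,0]], "twist": [0,0,0,0,0], "grip": [0,0,0,0,0]}}

```text
time: 8.38
position: [454.1, 281.6, 25.2]
ee_rot: [[-0.644, 0.765, -0.003], [0.765, 0.644, -0.001], [0.001, -0.003, -1.0]]
ft_force: [-0.6, -0.8, -1.3]
width: 51.7
gripper_force: 34.4
```

```bash
python3 go.py 456 283 13.5 40
python3 - <<'E'
from h import *
c=cam("side");P=cloud(c);hsv=cv2.cvtColor(c["img"],cv2.COLOR_BGR2HSV)
v,u=np.mgrid[0:420,0:560];m=((hsv[...,0]<11)|(hsv[...,0]>172))&(hsv[...,1]>120)&(abs(P[...,0]-456)<50)&(abs(P[...,1]-283)<50)&(P[...,2]>8)
q=P[m];print(len(q),"pot z min/max",np.percentile(q[:,2],[0.5,2,98]).round(1))
E
```

```text
t8.4 pos [454.1 281.6  25.2] yaw 40.1 w 51.7 F [-0.6 -0.8 -1.3] g 34 j6 -0.28
twist 0.0010 then off [-0.0006  0.0079  0.0391]
1604 pot z min/max [ 21.1  24.6 324.8]
```

Emit:
{"fn": "step_arm", "kwargs": {"offset": [[0,0,0.01],[0,0,0.01],[0,0,0.008],[0,0,0.005],[0,0,0]], "twist": [0,0,0,0,0], "grip": [0,0,0,0,0]}}

```text
time: 8.85
position: [455.3, 282.1, 16.3]
ee_rot: [[-0.644, 0.765, -0.0], [0.765, 0.644, -0.0], [0.0, -0.0, -1.0]]
ft_force: [0.5, -0.2, -1.3]
width: 51.3
gripper_force: 34.4
```

Emit:
{"fn": "step_arm", "kwargs": {"offset": [[0,0,0.004],[0,0,0]], "twist": [0,0], "grip": [0,0]}}

```text
time: 9.02
position: [455.4, 282.2, 15.1]
ee_rot: [[-0.644, 0.765, -0.0], [0.765, 0.644, -0.0], [0.0, -0.0, -1.0]]
ft_force: [-0.3, 0.5, -1.1]
width: 51.2
gripper_force: 34.4
```

Emit:
{"fn": "step_arm", "kwargs": {"offset": [[0,0,0.004],[0,0,0]], "twist": [0,0], "grip": [0,0]}}

```text
time: 9.18
position: [455.4, 282.2, 13.9]
ee_rot: [[-0.644, 0.765, -0.0], [0.765, 0.644, -0.0], [0.0, -0.0, -1.0]]
ft_force: [-0.3, 0.6, -1.5]
width: 51.4
gripper_force: 34.4
```

Emit:
{"fn": "step_arm", "kwargs": {"offset": [[0,0,0.004],[0,0,0]], "twist": [0,0], "grip": [0,0]}}

```text
time: 9.35
position: [455.3, 282.1, 12.6]
ee_rot: [[-0.644, 0.765, -0.0], [0.765, 0.644, -0.0], [0.0, -0.0, -1.0]]
ft_force: [-0.6, -0.3, -1.7]
width: 51.2
gripper_force: 34.4
```

Emit:
{"fn": "step_arm", "kwargs": {"offset": [[0,0,0.003],[0,0,0]], "twist": [0,0], "grip": [0,0]}}

```text
time: 9.52
position: [455.4, 282.2, 12.5]
ee_rot: [[-0.644, 0.765, -0.0], [0.765, 0.644, -0.0], [0.0, -0.001, -1.0]]
ft_force: [-1.9, -1.2, 4.1]
width: 51.4
gripper_force: 35.0
```

Contact is at 12.5, the same reading as at the grasp. Release and back up.

Emit:
{"fn": "step_arm", "kwargs": {"offset": [[0,0,0],[0,0,0],[0,0,0],[0,0,0],[0,0,0]], "twist": [0,0,0,0,0], "grip": [0.4,0.6,0.8,1,1]}}

```text
time: 9.93
position: [455.5, 282.2, 11.8]
ee_rot: [[-0.644, 0.765, 0.0], [0.765, 0.644, 0.0], [-0.0, 0.0, -1.0]]
ft_force: [0.2, 0.1, -0.6]
width: 85.4
gripper_force: 0.0
```

Emit:
{"fn": "step_arm", "kwargs": {"offset": [[0,0,0],[0,0,-0.05],[0,0,-0.08],[0,0,-0.08],[0,0,-0.08]], "twist": [0,0,0,0,0], "grip": [1,1,1,1,1]}}

```text
time: 10.35
position: [455.0, 282.0, 99.4]
ee_rot: [[-0.644, 0.765, -0.001], [0.765, 0.644, -0.0], [0.0, -0.001, -1.0]]
ft_force: [0.3, 0.2, -0.4]
width: 85.1
gripper_force: 0.0
```

```bash
python3 go.py 473 -29 90 40; python3 rim.py 61 r
```

```text
t10.3 pos [455.  282.   99.4] yaw 40.1 w 85.1 F [ 0.3  0.2 -0.4] g 0 j6 -0.28
twist 0.0009 then off [-0.8327 -0.6203  0.0312]
rim world c=(454.9,284.0) 52.0x51.9 long axis yaw=-49.9deg | tool c=(1.6,1.3) 52.0x51.9 long axis yaw=0.0deg z 61.2
```

Emit:
{"fn": "step_arm", "kwargs": {"offset": [[-0.083,-0.062,0],[-0.083,-0.062,0],[-0.083,-0.062,0],[-0.083,-0.062,0],[-0.083,-0.062,0]], "twist": [0,0,0,0,0], "grip": [1,1,1,1,1]}}

```text
time: 10.82
position: [464.4, 125.8, 98.9]
ee_rot: [[-0.645, 0.764, 0.0], [0.764, 0.645, 0.0], [-0.0, 0.0, -1.0]]
ft_force: [0.4, 0.5, 0.9]
width: 85.3
gripper_force: 0.0
```

Emit:
{"fn": "step_arm", "kwargs": {"offset": [[-0.083,-0.062,0],[-0.083,-0.062,0],[-0.083,-0.062,0],[-0.083,-0.062,0],[-0.083,-0.062,0]], "twist": [0,0,0,0,0], "grip": [1,1,1,1,1]}}

```text
time: 11.23
position: [473.5, -29.6, 98.9]
ee_rot: [[-0.644, 0.765, 0.001], [0.765, 0.644, -0.0], [-0.0, 0.0, -1.0]]
ft_force: [0.1, 0.2, 1.0]
width: 85.3
gripper_force: 0.0
```

```bash
cat >> m.py <<'E'
def wsaucer(kind,zt=14):
    """white saucer rim nearest the view, wrist camera -> world + tool"""
    s=arm.state();c=cam('wrist');P=cloud(c);p=np.array(s['position']);R=np.array(s['ee_rot']);T=(P-p)@R
    m=(P[...,2]>10)&(P[...,2]<17.5)&(abs(T[...,0])<75)&(abs(T[...,1])<75)
    m=cv2.morphologyEx(m.astype(np.uint8),cv2.MORPH_OPEN,np.ones((3,3)))
    k,l,st,_=cv2.connectedComponentsWithStats(m);i=1+np.argmax(st[1:,4]);h=cv2.convexHull(np.argwhere(l==i)[:,::-1].astype(np.int32)).reshape(-1,2);W=plane(c,h,zt)
    print("saucer",shape(W[:,:2],kind),"| tool",shape(((W-p)@R)[:,:2],kind))
E
python3 go.py 473 -29 4 40; python3 rim.py 53 c; python3 -c "
from m import *
wsaucer('r')"
```

```text
t11.2 pos [473.5 -29.6  98.9] yaw 40.1 w 85.3 F [0.1 0.2 1. ] g 0 j6 -0.91
twist 0.0009 then off [ 2.500e-03 -1.000e-04  3.165e-01]
rim world c=(472.4,-26.4) d=46.2  lsq=(472.4,-26.5) d=45.6 | tool c=(3.1,1.2) d=46.2  lsq=(3.1,1.1) d=45.6 z 53.2
saucer c=(471.5,-27.8) 83.9x83.8 long axis yaw=-65.2deg | tool c=(7.6,2.2) 83.9x83.8 long axis yaw=15.2deg
```

Emit:
{"fn": "step_arm", "kwargs": {"offset": [[0.005,0,0.063],[0,0,0.063],[0,0,0.063],[0,0,0.063],[0,0,0.063]], "twist": [0,0,0,0,0], "grip": [1,1,1,1,1]}}

```text
time: 11.75
position: [472.6, -26.2, 3.6]
ee_rot: [[-0.644, 0.765, 0.0], [0.765, 0.644, 0.0], [-0.0, 0.0, -1.0]]
ft_force: [0.4, 0.3, -0.3]
width: 85.5
gripper_force: 0.0
```

Emit:
{"fn": "step_arm", "kwargs": {"offset": [[0,0,0],[0,0,0],[0,0,0],[0,0,0],[0,0,0]], "twist": [0,0,0,0,0], "grip": [0.6,0.4,0.2,0.1,-0.1]}}

```text
time: 12.17
position: [474.4, -27.1, 6.1]
ee_rot: [[-0.644, 0.765, 0.003], [0.765, 0.644, -0.001], [-0.003, 0.002, -1.0]]
ft_force: [0.4, 0.2, -0.8]
width: 43.9
gripper_force: 30.6
```

Emit:
{"fn": "step_arm", "kwargs": {"offset": [[0,0,0],[0,0,0],[0,0,0],[0,0,0],[0,0,0]], "twist": [0,0,0,0,0], "grip": [-0.1,-0.1,-0.1,-0.1,-0.1]}}

```text
time: 12.58
position: [474.4, -27.2, 6.1]
ee_rot: [[-0.644, 0.765, 0.003], [0.765, 0.644, -0.0], [-0.002, 0.002, -1.0]]
ft_force: [-0.3, 0.9, 6.7]
width: 43.8
gripper_force: 31.3
```

Emit:
{"fn": "step_arm", "kwargs": {"offset": [[0,0,-0.03],[0,0,-0.05],[0,0,-0.05],[0,0,-0.05],[0,0,-0.05]], "twist": [0,0,0,0,0], "grip": [-0.1,-0.1,-0.1,-0.1,-0.1]}}

```text
time: 13.0
position: [471.9, -26.8, 74.1]
ee_rot: [[-0.644, 0.765, -0.001], [0.765, 0.644, 0.0], [0.001, -0.001, -1.0]]
ft_force: [-0.2, 0.0, -1.8]
width: 43.7
gripper_force: 30.9
```

```bash
python3 go.py 640.3 146 20 40; python3 -c "
from m import *
c=cam('top')
measure(c,dict(S_small=((197,145),'c',14,'w',26),S_sq=((283,222),'r',14,'w',32)))"
```

```text
t13.0 pos [471.9 -26.8  74.1] yaw 40.1 w 43.7 F [-0.2  0.  -1.8] g 31 j6 -0.91
twist 0.0009 then off [0.0805 0.8003 0.1802]
S_small c=(639.6,146.8) d=80.0  lsq=(639.6,146.8) d=79.3 zmed 5.2 z95 13.9
S_sq c=(429.7,-10.1) 21.0x18.9 long axis yaw=-1.7deg zmed 8.4 z95 15.0
```

Emit:
{"fn": "step_arm", "kwargs": {"offset": [[0.009,0.0894,0],[0.009,0.0894,0],[0.009,0.0894,0],[0.009,0.0894,0],[0.009,0.0894,0]], "twist": [0,0,0,0,0], "grip": [-0.1,-0.1,-0.1,-0.1,-0.1]}}

```text
time: 13.47
position: [566.6, 70.7, 72.8]
ee_rot: [[-0.644, 0.765, -0.001], [0.765, 0.644, -0.0], [0.001, -0.001, -1.0]]
ft_force: [0.1, -0.3, -0.9]
width: 43.3
gripper_force: 31.0
```

Emit:
{"fn": "step_arm", "kwargs": {"offset": [[0.009,0.0894,0],[0.009,0.0894,0],[0.009,0.0894,0],[0.009,0.0894,0],[0,0,0]], "twist": [0,0,0,0,0], "grip": [-0.1,-0.1,-0.1,-0.1,-0.1]}}

```text
time: 13.88
position: [644.5, 150.6, 73.3]
ee_rot: [[-0.646, 0.763, 0.003], [0.763, 0.646, 0.002], [-0.001, 0.004, -1.0]]
ft_force: [-0.7, 0.2, -0.0]
width: 43.8
gripper_force: 31.1
```

Emit:
{"fn": "step_arm", "kwargs": {"offset": [[0,0,0.05],[0,0,0.05],[0,0,0.05],[0,0,0.03],[0,0,0]], "twist": [0,0,0,0,0], "grip": [-0.1,-0.1,-0.1,-0.1,-0.1]}}

```text
time: 14.3
position: [637.0, 145.9, 14.3]
ee_rot: [[-0.643, 0.765, -0.009], [0.765, 0.643, -0.001], [0.005, -0.008, -1.0]]
ft_force: [-0.3, 0.2, -0.8]
width: 43.7
gripper_force: 31.1
```

```bash
python3 go.py 641 147 6 40; python3 rim.py 66 c; python3 -c "
from m import *
wsaucer('c')"
```

```text
t14.3 pos [637.  145.9  14.3] yaw 40.1 w 43.7 F [-0.3  0.2 -0.8] g 31 j6 -0.58
twist 0.0005 then off [-0.0057  0.0127  0.0277]
rim world c=(635.5,149.4) d=43.2  lsq=(635.0,149.1) d=42.3 | tool c=(4.0,0.7) d=43.2  lsq=(4.0,0.2) d=42.3 z 61.8
saucer c=(642.0,150.3) d=79.7  lsq=(641.5,150.6) d=78.7 | tool c=(0.9,5.3) d=79.7  lsq=(1.5,5.2) d=78.7
```

Emit:
{"fn": "step_arm", "kwargs": {"offset": [[0,0,0],[0,0,0],[0,0,0],[0,0,0],[0,0,0]], "twist": [0,0,0,0,0], "grip": [-0.1,-0.1,-0.1,-0.1,-0.1]}}

```text
time: 14.82
position: [642.1, 147.3, 20.1]
ee_rot: [[-0.644, 0.765, 0.001], [0.765, 0.644, 0.0], [-0.001, 0.001, -1.0]]
ft_force: [-0.1, 0.1, -0.4]
width: 43.4
gripper_force: 31.1
```

```bash
python3 go.py 641 147 6 40; python3 rim.py 62.5 c; python3 -c "
from m import *
wsaucer('c')"
```

```text
t14.8 pos [642.1 147.3  20.1] yaw 40.1 w 43.4 F [-0.1  0.1 -0.4] g 31 j6 -0.58
twist 0.0010 then off [ 0.0017 -0.0034  0.0471]
rim world c=(641.7,148.5) d=48.7  lsq=(641.1,149.2) d=45.8 | tool c=(1.1,0.5) d=48.7  lsq=(2.1,0.6) d=45.8 z 63.8
saucer c=(641.9,150.4) d=79.7  lsq=(641.9,150.3) d=79.3 | tool c=(2.4,2.0) d=79.7  lsq=(2.4,2.0) d=79.3
```

Emit:
{"fn": "step_arm", "kwargs": {"offset": [[0,0,0.01],[0,0,0.01],[0,0,0.01],[0,0,0.008],[0,0,0]], "twist": [0,0,0,0,0], "grip": [-0.1,-0.1,-0.1,-0.1,-0.1]}}

```text
time: 15.33
position: [640.7, 147.0, 6.8]
ee_rot: [[-0.644, 0.765, -0.002], [0.765, 0.644, -0.0], [0.001, -0.002, -1.0]]
ft_force: [-0.3, 0.1, -0.0]
width: 43.8
gripper_force: 31.1
```

Emit:
{"fn": "step_arm", "kwargs": {"offset": [[0,0,0.004],[0,0,0],[0,0,0]], "twist": [0,0,0], "grip": [-0.1,-0.1,-0.1]}}

```text
time: 15.58
position: [641.7, 147.2, 6.8]
ee_rot: [[-0.644, 0.765, 0.0], [0.765, 0.644, -0.0], [-0.0, -0.0, -1.0]]
ft_force: [0.6, 0.7, -1.6]
width: 43.5
gripper_force: 31.1
```

Emit:
{"fn": "step_arm", "kwargs": {"offset": [[0,0,0.004],[0,0,0],[0,0,0]], "twist": [0,0,0], "grip": [-0.1,-0.1,-0.1]}}

```text
time: 15.83
position: [642.0, 147.2, 6.2]
ee_rot: [[-0.644, 0.765, 0.001], [0.765, 0.644, 0.0], [-0.001, 0.001, -1.0]]
ft_force: [-1.3, 0.4, 1.4]
width: 44.0
gripper_force: 31.3
```

Touching at 6.2, so release. Next I lift, rise and return over the mat, since the square pot goes to the square saucer.

Emit:
{"fn": "step_arm", "kwargs": {"offset": [[0,0,0.001],[0,0,0],[0,0,0],[0,0,0],[0,0,0]], "twist": [0,0,0,0,0], "grip": [0.2,0.5,0.8,1,1]}}

```text
time: 16.25
position: [641.6, 147.2, 5.2]
ee_rot: [[-0.644, 0.765, -0.0], [0.765, 0.644, -0.0], [0.0, -0.0, -1.0]]
ft_force: [0.4, -0.2, 0.2]
width: 85.3
gripper_force: 0.0
```

Emit:
{"fn": "step_arm", "kwargs": {"offset": [[0,0,0],[0,0,-0.05],[0,0,-0.08],[0,0,-0.09],[0,0,-0.09]], "twist": [0,0,0,0,0], "grip": [1,1,1,1,1]}}

```text
time: 16.67
position: [641.3, 147.1, 99.9]
ee_rot: [[-0.644, 0.765, -0.001], [0.765, 0.644, -0.0], [0.0, -0.0, -1.0]]
ft_force: [1.0, -0.2, -0.8]
width: 85.4
gripper_force: 0.0
```

```bash
python3 go.py 455.4 282.2 100 40;python3 rim.py 53 c; python3 -c "
from m import *
wsaucer('c')"
```

```text
t16.7 pos [641.3 147.1  99.9] yaw 40.1 w 85.4 F [ 1.  -0.2 -0.8] g 0 j6 -0.58
twist 0.0009 then off [ 7.431e-01 -1.852e-01 -5.000e-04]
rim world c=(641.6,148.9) d=46.2  lsq=(641.6,148.8) d=45.6 | tool c=(1.1,1.4) d=46.2  lsq=(1.1,1.4) d=45.6 z 53.3
saucer c=(642.0,150.1) d=79.8  lsq=(641.9,150.1) d=79.5 | tool c=(5.0,-2.7) d=79.8  lsq=(5.1,-2.6) d=79.5
```

The small pot is within 1.3 mm of its saucer's centre. Back to the square pot on the mat.

Emit:
{"fn": "step_arm", "kwargs": {"offset": [[0.0743,-0.0185,0],[0.0743,-0.0185,0],[0.0743,-0.0185,0],[0.0743,-0.0185,0],[0.0743,-0.0185,0]], "twist": [0,0,0,0,0], "grip": [1,1,1,1,1]}}

```text
time: 17.18
position: [547.4, 214.9, 98.4]
ee_rot: [[-0.644, 0.765, -0.0], [0.765, 0.644, -0.0], [0.0, -0.0, -1.0]]
ft_force: [-0.3, 0.1, 0.7]
width: 85.1
gripper_force: 0.0
```

Emit:
{"fn": "step_arm", "kwargs": {"offset": [[0.0743,-0.0185,0],[0.0743,-0.0185,0],[0.0743,-0.0185,0],[0.0743,-0.0185,0],[0.0743,-0.0185,0]], "twist": [0,0,0,0,0], "grip": [1,1,1,1,1]}}

```text
time: 17.6
position: [454.3, 282.3, 98.5]
ee_rot: [[-0.644, 0.765, -0.0], [0.765, 0.644, -0.0], [0.0, -0.0, -1.0]]
ft_force: [-0.2, 0.3, 0.1]
width: 85.5
gripper_force: 0.0
```

Emit:
{"fn": "step_arm", "kwargs": {"offset": [[0,0,0],[0,0,0],[0,0,0],[0,0,0]], "twist": [0,0,0,0], "grip": [1,1,1,1]}}

```text
time: 17.93
position: [456.6, 281.5, 98.6]
ee_rot: [[-0.644, 0.765, 0.001], [0.765, 0.644, -0.0], [-0.001, 0.001, -1.0]]
ft_force: [0.6, -0.0, 0.7]
width: 85.5
gripper_force: 0.0
```

```bash
python3 go.py 455.4 282.2 11.5 40;python3 rim.py 61 r; python3 -c "
from m import *
c=cam('top')
measure(c,dict(small=((197,143),'c',53,'r',28),S_sq=((285,222),'r',14,'w',32)))"
```

```text
t17.9 pos [456.6 281.5  98.6] yaw 40.1 w 85.5 F [ 0.6 -0.   0.7] g 0 j6 -0.28
twist 0.0005 then off [ 0.0043 -0.0014  0.2904]
rim world c=(455.0,283.9) 52.3x51.9 long axis yaw=-50.0deg | tool c=(2.8,0.3) 52.3x51.9 long axis yaw=0.1deg z 61.2
small c=(641.6,146.8) d=46.5  lsq=(641.8,146.4) d=45.2 zmed 52.1 z95 54.1
S_sq c=(469.2,-30.4) 84.1x83.4 long axis yaw=25.0deg zmed 5.2 z95 14.3
```

Emit:
{"fn": "step_arm", "kwargs": {"offset": [[0.004,-0.002,0.058],[0,0,0.058],[0,0,0.058],[0,0,0.058],[0,0,0.056]], "twist": [0,0,0,0,0], "grip": [1,1,1,1,1]}}

```text
time: 18.45
position: [455.0, 281.9, 11.1]
ee_rot: [[-0.643, 0.766, 0.0], [0.766, 0.643, 0.0], [-0.0, 0.0, -1.0]]
ft_force: [0.2, -0.5, 0.3]
width: 85.6
gripper_force: 0.0
```

Emit:
{"fn": "step_arm", "kwargs": {"offset": [[0,0,0],[0,0,0],[0,0,0],[0,0,0],[0,0,0]], "twist": [0,0,0,0,0], "grip": [0.6,0.4,0.3,0.2,0]}}

```text
time: 18.87
position: [455.7, 282.9, 13.3]
ee_rot: [[-0.644, 0.765, 0.003], [0.765, 0.644, 0.001], [-0.001, 0.003, -1.0]]
ft_force: [-0.5, -0.0, 0.2]
width: 50.9
gripper_force: 34.5
```

Emit:
{"fn": "step_arm", "kwargs": {"offset": [[0,0,0],[0,0,0],[0,0,0],[0,0,0],[0,0,0]], "twist": [0,0,0,0,0], "grip": [0,0,0,0,0]}}

```text
time: 19.28
position: [455.7, 282.8, 13.3]
ee_rot: [[-0.644, 0.765, 0.003], [0.765, 0.644, 0.001], [-0.001, 0.002, -1.0]]
ft_force: [-0.2, -0.9, 6.1]
width: 51.2
gripper_force: 35.2
```

Emit:
{"fn": "step_arm", "kwargs": {"offset": [[0,0,-0.03],[0,0,-0.05],[0,0,-0.05],[0,0,-0.05],[0,0,-0.05]], "twist": [0,0,0,0,0], "grip": [0,0,0,0,0]}}

```text
time: 19.7
position: [453.0, 282.2, 81.0]
ee_rot: [[-0.644, 0.765, -0.002], [0.765, 0.644, -0.001], [0.001, -0.002, -1.0]]
ft_force: [-0.1, 0.2, -1.3]
width: 51.4
gripper_force: 34.3
```

Emit:
{"fn": "step_arm", "kwargs": {"offset": [[0,0,0],[0,0,0],[0,0,0],[0,0,0],[0,0,0]], "twist": [0.044,0.044,0.044,0,0], "grip": [0,0,0,0,0]}}

```text
time: 20.12
position: [453.5, 282.3, 80.5]
ee_rot: [[-0.424, 0.905, -0.001], [0.905, 0.424, -0.0], [0.0, -0.001, -1.0]]
ft_force: [-0.6, -0.2, -1.5]
width: 51.4
gripper_force: 34.4
```

```bash
python3 go.py 471.3 -29.8 24 25
```

```text
t20.1 pos [453.5 282.3  80.5] yaw 25.1 w 51.4 F [-0.6 -0.2 -1.5] g 34 j6 -0.01
twist 0.0010 then off [-0.9678 -0.3857  0.1884]
```

Emit:
{"fn": "step_arm", "kwargs": {"offset": [[-0.0806,-0.0321,0],[-0.0806,-0.0321,0],[-0.0806,-0.0321,0],[-0.0806,-0.0321,0],[-0.0806,-0.0321,0]], "twist": [0,0,0,0,0], "grip": [0,0,0,0,0]}}

```text
time: 20.53
position: [461.1, 151.5, 80.6]
ee_rot: [[-0.425, 0.905, -0.001], [0.905, 0.425, -0.0], [0.0, -0.001, -1.0]]
ft_force: [1.2, -0.3, -1.6]
width: 51.2
gripper_force: 34.3
```

Emit:
{"fn": "step_arm", "kwargs": {"offset": [[-0.0806,-0.0321,0],[-0.0806,-0.0321,0],[-0.0806,-0.0321,0],[-0.0806,-0.0321,0],[-0.0806,-0.0321,0]], "twist": [0,0,0,0,0], "grip": [0,0,0,0,0]}}

```text
time: 20.95
position: [468.6, 21.5, 80.7]
ee_rot: [[-0.424, 0.905, -0.001], [0.905, 0.424, 0.0], [0.001, -0.0, -1.0]]
ft_force: [1.0, 0.3, -1.6]
width: 50.8
gripper_force: 34.3
```

Emit:
{"fn": "step_arm", "kwargs": {"offset": [[-0.0806,-0.0321,0],[-0.0806,-0.0321,0],[0,0,0.03],[0,0,0.05],[0,0,0.05]], "twist": [0,0,0,0,0], "grip": [0,0,0,0,0]}}

```text
time: 21.37
position: [472.5, -29.6, 41.7]
ee_rot: [[-0.423, 0.906, 0.001], [0.906, 0.423, 0.0], [-0.0, 0.001, -1.0]]
ft_force: [-0.4, -0.7, -1.0]
width: 51.6
gripper_force: 34.4
```

Emit:
{"fn": "step_arm", "kwargs": {"offset": [[0,0,0.04],[0,0,0],[0,0,0],[0,0,0],[0,0,0]], "twist": [0,0,0,0,0], "grip": [0,0,0,0,0]}}

```text
time: 21.78
position: [473.0, -29.3, 30.8]
ee_rot: [[-0.423, 0.906, 0.002], [0.906, 0.423, -0.0], [-0.001, 0.001, -1.0]]
ft_force: [0.8, 0.4, -0.2]
width: 51.3
gripper_force: 34.3
```

```bash
python3 go.py 471.3 -29.8 13 25; python3 -c "
from m import *
wsaucer('r')"; python3 rim.py 78 r
```

```text
t21.8 pos [473.  -29.3  30.8] yaw 25.0 w 51.3 F [ 0.8  0.4 -0.2] g 34 j6 -0.65
twist 0.0003 then off [ 0.0008 -0.0059  0.0593]
saucer c=(465.7,-15.2) 84.0x55.8 long axis yaw=25.0deg | tool c=(15.9,-0.7) 84.0x55.8 long axis yaw=-89.9deg
rim world c=(472.8,-27.3) 53.5x52.0 long axis yaw=-65.2deg | tool c=(2.0,0.7) 53.5x52.0 long axis yaw=0.2deg z 78.7
```

Emit:
{"fn": "step_arm", "kwargs": {"offset": [[0,-0.004,0.015],[0,0,0.015],[0,0,0.012],[0,0,0.008],[0,0,0]], "twist": [0,0,0,0,0], "grip": [0,0,0,0,0]}}

```text
time: 22.3
position: [470.1, -29.7, 13.9]
ee_rot: [[-0.422, 0.906, -0.002], [0.906, 0.422, 0.0], [0.001, -0.002, -1.0]]
ft_force: [-0.4, 0.0, -2.3]
width: 50.9
gripper_force: 34.3
```

Emit:
{"fn": "step_arm", "kwargs": {"offset": [[0,0,0],[0,0,0],[0,0,0.004],[0,0,0],[0,0,0]], "twist": [0,0,0,0,0], "grip": [0,0,0,0,0]}}

```text
time: 22.72
position: [471.1, -29.9, 13.8]
ee_rot: [[-0.422, 0.906, 0.0], [0.906, 0.422, -0.0], [-0.0, 0.0, -1.0]]
ft_force: [-0.4, -0.3, -1.7]
width: 51.1
gripper_force: 34.3
```

Emit:
{"fn": "step_arm", "kwargs": {"offset": [[0,0,0.004],[0,0,0],[0,0,0]], "twist": [0,0,0], "grip": [0,0,0]}}

```text
time: 22.97
position: [471.4, -30.0, 13.3]
ee_rot: [[-0.422, 0.906, 0.0], [0.906, 0.422, -0.0], [-0.0, 0.0, -1.0]]
ft_force: [-1.2, -0.5, 5.5]
width: 51.3
gripper_force: 35.2
```

Emit:
{"fn": "step_arm", "kwargs": {"offset": [[0,0,0],[0,0,0],[0,0,0],[0,0,0],[0,0,0]], "twist": [0,0,0,0,0], "grip": [0.4,0.6,0.8,1,1]}}

```text
time: 23.38
position: [470.9, -29.9, 12.3]
ee_rot: [[-0.422, 0.906, -0.0], [0.906, 0.422, 0.0], [0.0, -0.0, -1.0]]
ft_force: [-0.9, 0.4, -1.4]
width: 85.5
gripper_force: 0.0
```

Emit:
{"fn": "step_arm", "kwargs": {"offset": [[0,0,0],[0,0,-0.05],[0,0,-0.08],[0,0,-0.09],[0,0,-0.09]], "twist": [0,0,0,0,0], "grip": [1,1,1,1,1]}}

```text
time: 23.8
position: [470.2, -29.8, 105.9]
ee_rot: [[-0.422, 0.906, -0.002], [0.906, 0.422, 0.0], [0.001, -0.001, -1.0]]
ft_force: [-0.2, -0.3, -0.4]
width: 85.2
gripper_force: 0.0
```

```bash
python3 go.py 631 -141 110 25;python3 rim.py 61 r; python3 -c "
from m import *
wsaucer('r')"
```

```text
t23.8 pos [470.2 -29.8 105.9] yaw 25.0 w 85.2 F [-0.2 -0.3 -0.4] g 0 j6 -0.65
twist -0.0002 then off [-0.5625  0.329  -0.0138]
rim world c=(471.2,-28.3) 52.1x51.6 long axis yaw=-65.0deg | tool c=(0.9,1.6) 52.1x51.6 long axis yaw=0.0deg z 61.3
saucer c=(471.4,-27.7) 83.9x83.1 long axis yaw=24.8deg | tool c=(4.8,-2.9) 83.9x83.1 long axis yaw=-89.8deg
```

The square pot is centred within 1 mm and aligned. Next is the large pot in the oval saucer.

Emit:
{"fn": "step_arm", "kwargs": {"offset": [[-0.0804,0.047,0],[-0.0804,0.047,0],[-0.0804,0.047,0],[-0.0804,0.047,0],[-0.0804,0.047,0]], "twist": [0,0,0,0,0], "grip": [1,1,1,1,1]}}

```text
time: 24.32
position: [586.2, -110.0, 104.2]
ee_rot: [[-0.422, 0.906, -0.002], [0.906, 0.422, 0.001], [0.001, -0.001, -1.0]]
ft_force: [-0.9, 0.2, -0.0]
width: 85.5
gripper_force: 0.0
```

Emit:
{"fn": "step_arm", "kwargs": {"offset": [[-0.0804,0.047,0],[-0.0804,0.047,0],[0,0,0],[0,0,0],[0,0,0]], "twist": [0,0,0,0,0], "grip": [1,1,1,1,1]}}

```text
time: 24.73
position: [630.4, -140.6, 104.1]
ee_rot: [[-0.422, 0.906, -0.003], [0.906, 0.422, 0.001], [0.002, -0.002, -1.0]]
ft_force: [1.2, -0.0, -0.6]
width: 85.5
gripper_force: 0.0
```

Emit:
{"fn": "step_arm", "kwargs": {"offset": [[0,0,0],[0,0,0],[0,0,0]], "twist": [0,0,0], "grip": [1,1,1]}}

```text
time: 24.98
position: [631.0, -140.5, 105.5]
ee_rot: [[-0.423, 0.906, -0.0], [0.906, 0.423, 0.0], [0.0, -0.0, -1.0]]
ft_force: [-0.2, 0.1, 0.8]
width: 85.6
gripper_force: 0.0
```

```bash
python3 go.py 631 -141 13 25;python3 rim.py 67 c
```

```text
t25.0 pos [ 631.  -140.5  105.5] yaw 25.0 w 85.6 F [-0.2  0.1  0.8] g 0 j6 -0.76
twist 0.0001 then off [-0.0015 -0.0008  0.3083]
rim world c=(631.3,-140.1) d=64.3  lsq=(631.4,-140.2) d=63.6 | tool c=(0.2,0.4) d=64.3  lsq=(0.1,0.5) d=63.6 z 67.3
```

Emit:
{"fn": "step_arm", "kwargs": {"offset": [[-0.004,-0.003,0.062],[0,0,0.062],[0,0,0.062],[0,0,0.062],[0,0,0.062]], "twist": [0,0,0,0,0], "grip": [1,1,1,1,1]}}

```text
time: 25.45
position: [631.4, -142.5, 12.1]
ee_rot: [[-0.423, 0.906, 0.001], [0.906, 0.423, -0.0], [-0.0, 0.0, -1.0]]
ft_force: [-0.1, -0.1, 0.0]
width: 85.4
gripper_force: 0.0
```

Emit:
{"fn": "step_arm", "kwargs": {"offset": [[0,0,0],[0,0,0],[0,0,0],[0,0,0],[0,0,0]], "twist": [0,0,0,0,0], "grip": [0.8,0.7,0.6,0.5,0.3]}}

```text
time: 25.87
position: [633.3, -143.3, 14.9]
ee_rot: [[-0.422, 0.906, 0.004], [0.906, 0.422, -0.001], [-0.003, 0.003, -1.0]]
ft_force: [-0.3, -0.0, 2.6]
width: 61.7
gripper_force: 33.6
```

Emit:
{"fn": "step_arm", "kwargs": {"offset": [[0,0,0],[0,0,0],[0,0,0],[0,0,0],[0,0,0]], "twist": [0,0,0,0,0], "grip": [0.3,0.3,0.3,0.3,0.3]}}

```text
time: 26.28
position: [633.3, -143.4, 14.9]
ee_rot: [[-0.422, 0.906, 0.004], [0.906, 0.422, -0.001], [-0.003, 0.003, -1.0]]
ft_force: [-1.3, -0.4, 6.6]
width: 61.7
gripper_force: 33.6
```

Emit:
{"fn": "step_arm", "kwargs": {"offset": [[0,0,-0.03],[0,0,-0.05],[0,0,-0.05],[0,0,-0.06],[0,0,-0.06]], "twist": [0,0,0,0,0], "grip": [0.3,0.3,0.3,0.3,0.3]}}

```text
time: 26.7
position: [631.4, -142.6, 89.1]
ee_rot: [[-0.422, 0.906, 0.0], [0.906, 0.422, -0.0], [-0.0, 0.0, -1.0]]
ft_force: [1.2, 0.1, -1.0]
width: 61.6
gripper_force: 33.5
```

```bash
python3 go.py 455.5 282.5 90 25
```

```text
t26.7 pos [ 631.4 -142.6   89.1] yaw 25.0 w 61.6 F [ 1.2  0.1 -1. ] g 33 j6 -0.77
twist -0.0001 then off [ 1.5321  0.0676 -0.0028]
```

Emit:
{"fn": "step_arm", "kwargs": {"offset": [[0.0851,0.0038,0],[0.0851,0.0038,0],[0.0851,0.0038,0],[0.0851,0.0038,0],[0.0851,0.0038,0]], "twist": [0,0,0,0,0], "grip": [0.3,0.3,0.3,0.3,0.3]}}

```text
time: 27.12
position: [582.6, -23.7, 89.0]
ee_rot: [[-0.422, 0.907, 0.002], [0.907, 0.422, -0.0], [-0.001, 0.001, -1.0]]
ft_force: [0.6, 0.1, -1.9]
width: 61.9
gripper_force: 33.5
```

Emit:
{"fn": "step_arm", "kwargs": {"offset": [[0.0851,0.0038,0],[0.0851,0.0038,0],[0.0851,0.0038,0],[0.0851,0.0038,0],[0.0851,0.0038,0]], "twist": [0,0,0,0,0], "grip": [0.3,0.3,0.3,0.3,0.3]}}

```text
time: 27.53
position: [533.8, 94.7, 89.0]
ee_rot: [[-0.422, 0.906, 0.002], [0.906, 0.422, 0.0], [-0.001, 0.002, -1.0]]
ft_force: [-0.7, -0.1, -2.5]
width: 61.4
gripper_force: 33.5
```

Emit:
{"fn": "step_arm", "kwargs": {"offset": [[0.0851,0.0038,0],[0.0851,0.0038,0],[0.0851,0.0038,0],[0.0851,0.0038,0],[0.0851,0.0038,0]], "twist": [0,0,0,0,0], "grip": [0.3,0.3,0.3,0.3,0.3]}}

```text
time: 27.95
position: [485.1, 212.9, 89.1]
ee_rot: [[-0.422, 0.906, 0.002], [0.906, 0.422, 0.001], [-0.0, 0.002, -1.0]]
ft_force: [0.0, 0.9, -1.3]
width: 61.5
gripper_force: 33.5
```

Emit:
{"fn": "step_arm", "kwargs": {"offset": [[0.0851,0.0038,0],[0.0851,0.0038,0],[0.0851,0.0038,0],[0,0,0.03],[0,0,0.05]], "twist": [0,0,0,0,0], "grip": [0.3,0.3,0.3,0.3,0.3]}}

```text
time: 28.37
position: [457.9, 284.9, 66.6]
ee_rot: [[-0.425, 0.905, 0.006], [0.905, 0.425, 0.003], [-0.0, 0.007, -1.0]]
ft_force: [0.3, 1.0, -1.6]
width: 61.6
gripper_force: 33.5
```

Emit:
{"fn": "step_arm", "kwargs": {"offset": [[0,0,0.05],[0,0,0.05],[0,0,0.02],[0,0,0],[0,0,0]], "twist": [0,0,0,0,0], "grip": [0.3,0.3,0.3,0.3,0.3]}}

```text
time: 28.78
position: [456.3, 282.3, 28.0]
ee_rot: [[-0.422, 0.907, 0.0], [0.907, 0.422, 0.0], [-0.0, 0.0, -1.0]]
ft_force: [-0.6, -0.2, -2.1]
width: 61.5
gripper_force: 33.5
```

Emit:
{"fn": "step_arm", "kwargs": {"offset": [[0,0,0],[0,0,0]], "twist": [0,0], "grip": [0.3,0.3]}}

```text
time: 28.95
position: [457.3, 282.9, 28.9]
ee_rot: [[-0.422, 0.907, 0.002], [0.907, 0.422, 0.001], [-0.0, 0.003, -1.0]]
ft_force: [0.4, -0.5, -0.9]
width: 61.3
gripper_force: 33.5
```

```bash
python3 go.py 455.5 282.5 15 25
python3 -c "
from m import *
measure(cam('top'),dict(S_oval=((332,147),'r',14,'w',34)));measure(cam('side'),dict(S_oval=((361,257),'r',14,'w',42)))"
```

```text
t28.9 pos [457.3 282.9  28.9] yaw 25.0 w 61.3 F [ 0.4 -0.5 -0.9] g 33 j6 -0.01
twist -0.0003 then off [ 0.0014 -0.0059  0.0463]
S_oval c=(627.2,-141.2) 103.9x85.1 long axis yaw=-2.2deg zmed 4.7 z95 13.8
S_oval c=(630.5,-142.0) 106.3x86.3 long axis yaw=-18.8deg zmed 6.3 z95 15.2
```

Emit:
{"fn": "step_arm", "kwargs": {"offset": [[0,0,0.012],[0,0,0.012],[0,0,0.01],[0,0,0.005],[0,0,0]], "twist": [0,0,0,0,0], "grip": [0.3,0.3,0.3,0.3,0.3]}}

```text
time: 29.47
position: [455.6, 282.3, 15.3]
ee_rot: [[-0.422, 0.906, -0.001], [0.906, 0.422, -0.0], [0.0, -0.001, -1.0]]
ft_force: [-0.5, 0.7, -2.0]
width: 61.5
gripper_force: 33.5
```

Emit:
{"fn": "step_arm", "kwargs": {"offset": [[0,0,0],[0,0,0],[0,0,0.004],[0,0,0],[0,0,0]], "twist": [0,0,0,0,0], "grip": [0.3,0.3,0.3,0.3,0.3]}}

```text
time: 29.88
position: [456.3, 282.7, 15.0]
ee_rot: [[-0.422, 0.906, 0.001], [0.906, 0.422, 0.0], [0.0, 0.001, -1.0]]
ft_force: [-0.7, -0.2, 1.3]
width: 61.6
gripper_force: 33.7
```

Emit:
{"fn": "step_arm", "kwargs": {"offset": [[0,0,0.004],[0,0,0],[0,0,0]], "twist": [0,0,0], "grip": [0.3,0.3,0.3]}}

```text
time: 30.13
position: [456.3, 282.7, 14.9]
ee_rot: [[-0.422, 0.906, -0.0], [0.906, 0.422, 0.0], [0.0, -0.0, -1.0]]
ft_force: [-3.8, -1.9, 8.3]
width: 61.6
gripper_force: 34.3
```

Emit:
{"fn": "step_arm", "kwargs": {"offset": [[0,0,0],[0,0,0],[0,0,0],[0,0,0],[0,0,0]], "twist": [0,0,0,0,0], "grip": [0.6,0.8,1,1,1]}}

```text
time: 30.55
position: [456.0, 282.4, 13.2]
ee_rot: [[-0.422, 0.906, -0.0], [0.906, 0.422, -0.0], [-0.0, -0.0, -1.0]]
ft_force: [0.4, -0.3, -0.4]
width: 85.3
gripper_force: 0.0
```

Emit:
{"fn": "step_arm", "kwargs": {"offset": [[0,0,0],[0,0,-0.05],[0,0,-0.08],[0,0,-0.09],[0,0,-0.1]], "twist": [0,0,0,0,0], "grip": [1,1,1,1,1]}}

```text
time: 30.97
position: [454.8, 281.9, 109.1]
ee_rot: [[-0.422, 0.906, -0.003], [0.906, 0.422, -0.001], [0.0, -0.003, -1.0]]
ft_force: [1.1, -0.1, 0.4]
width: 85.3
gripper_force: 0.0
```

Emit:
{"fn": "step_arm", "kwargs": {"offset": [[0,0,0],[0,0,0],[0,0,0],[0,0,0],[0,0,0]], "twist": [0.0543,0.0543,0.0543,0.0543,0.0543], "grip": [1,1,1,1,1]}}

```text
time: 31.38
position: [455.9, 282.4, 109.4]
ee_rot: [[0.112, 0.994, -0.0], [0.994, -0.112, -0.0], [-0.0, -0.0, -1.0]]
ft_force: [0.3, -0.6, 0.1]
width: 85.2
gripper_force: 0.0
```

Emit:
{"fn": "step_arm", "kwargs": {"offset": [[0,0,0],[0,0,0],[0,0,0]], "twist": [0.0543,0,0], "grip": [1,1,1]}}

```text
time: 31.63
position: [455.9, 282.4, 109.3]
ee_rot: [[0.211, 0.977, -0.0], [0.977, -0.211, -0.0], [-0.0, -0.0, -1.0]]
ft_force: [-0.4, -1.1, 0.3]
width: 85.5
gripper_force: 0.0
```

```bash
python3 go.py 492.5 -250 110 -12.3; python3 rim.py 67 c
cat >> m.py <<'E'
def wmom(c):
    """saucer_oval by moments of its filled outline (white), on plane z=14, top/wrist/side view c"""
    P=cloud(c);m=(P[...,2]>9)&(P[...,2]<18)&(abs(P[...,0]-629)<75)&(abs(P[...,1]+142)<75)
    m=cv2.morphologyEx(m.astype(np.uint8),cv2.MORPH_OPEN,np.ones((2,2)))
    k,l,st,_=cv2.connectedComponentsWithStats(m);i=1+np.argmax(st[1:,4]);h=cv2.convexHull(np.argwhere(l==i)[:,::-1].astype(np.int32)).reshape(-1,2)
    W=plane(c,h,14)[:,:2];o=W.mean(0);M=cv2.moments((W-o).astype(np.float32))
    a=0.5*np.degrees(np.arctan2(2*M["mu11"],M["mu20"]-M["mu02"]));ct=o+[M["m10"]/M["m00"],M["m01"]/M["m00"]]
    A=np.radians(a);D=W-ct;e=[np.ptp(D@[np.cos(A),np.sin(A)]),np.ptp(D@[-np.sin(A),np.cos(A)])]
    print("oval saucer",ct.round(1),"yaw %.1f"%a,np.round(e,1))
E
python3 -c "
from m import *
wmom(cam('top'));wmom(cam('side'))"
```

```text
t31.6 pos [455.9 282.4 109.3] yaw -12.2 w 85.5 F [-0.4 -1.1  0.3] g 0 j6 0.64
twist 0.0009 then off [-1.7081  0.4972 -0.0024]
rim world c=(455.5,286.1) d=64.3  lsq=(455.7,286.1) d=63.7 | tool c=(3.5,-1.2) d=64.3  lsq=(3.5,-1.0) d=63.7 z 67.3
oval saucer [ 627.9 -141.7] yaw -12.5 [105.4  82.4]
oval saucer [ 630.4 -142.2] yaw -13.2 [106.2  83.6]
```

Oval saucer: centre (629,-142), yaw −13°, from both views. Now to the oval pot.

Emit:
{"fn": "step_arm", "kwargs": {"offset": [[-0.0854,0.0249,0],[-0.0854,0.0249,0],[-0.0854,0.0249,0],[-0.0854,0.0249,0],[-0.0854,0.0249,0]], "twist": [0,0,0,0,0], "grip": [1,1,1,1,1]}}

```text
time: 32.2
position: [465.0, 148.3, 109.4]
ee_rot: [[0.212, 0.977, 0.0], [0.977, -0.212, -0.0], [0.0, 0.0, -1.0]]
ft_force: [1.0, -1.1, 0.6]
width: 85.2
gripper_force: 0.0
```

Emit:
{"fn": "step_arm", "kwargs": {"offset": [[-0.0854,0.0249,0],[-0.0854,0.0249,0],[-0.0854,0.0249,0],[-0.0854,0.0249,0],[-0.0854,0.0249,0]], "twist": [0,0,0,0,0], "grip": [1,1,1,1,1]}}

```text
time: 32.62
position: [474.2, 14.9, 109.6]
ee_rot: [[0.213, 0.977, 0.001], [0.977, -0.213, -0.0], [0.0, 0.001, -1.0]]
ft_force: [-0.0, -1.0, -0.6]
width: 85.5
gripper_force: 0.0
```

Emit:
{"fn": "step_arm", "kwargs": {"offset": [[-0.0854,0.0249,0],[-0.0854,0.0249,0],[-0.0854,0.0249,0],[-0.0854,0.0249,0],[-0.0854,0.0249,0]], "twist": [0,0,0,0,0], "grip": [1,1,1,1,1]}}

```text
time: 33.03
position: [483.2, -118.3, 109.5]
ee_rot: [[0.213, 0.977, 0.0], [0.977, -0.213, -0.0], [-0.0, 0.0, -1.0]]
ft_force: [-0.7, 0.2, 0.1]
width: 85.4
gripper_force: 0.0
```

Emit:
{"fn": "step_arm", "kwargs": {"offset": [[-0.0854,0.0249,0],[-0.0854,0.0249,0],[-0.0854,0.0249,0],[-0.0854,0.0249,0],[-0.0854,0.0249,0]], "twist": [0,0,0,0,0], "grip": [1,1,1,1,1]}}

```text
time: 33.45
position: [492.3, -251.4, 109.4]
ee_rot: [[0.213, 0.977, 0.0], [0.977, -0.213, 0.0], [0.0, 0.0, -1.0]]
ft_force: [-0.4, -0.5, -0.8]
width: 85.1
gripper_force: 0.0
```

Emit:
{"fn": "step_arm", "kwargs": {"offset": [[0,0,0],[0,0,0],[0,0,0],[0,0,0],[0,0,0]], "twist": [0,0,0,0,0], "grip": [1,1,1,1,1]}}

```text
time: 33.87
position: [492.1, -248.7, 109.2]
ee_rot: [[0.212, 0.977, -0.001], [0.977, -0.212, 0.001], [0.0, -0.001, -1.0]]
ft_force: [-0.8, 0.6, -0.3]
width: 85.2
gripper_force: 0.0
```

```bash
python3 rim.py 57 r; python3 go.py 492.5 -250 8 -12.3; python3 -c "
from m import *
wsaucer('c')"
```

```text
rim world c=(492.9,-249.7) 70.0x45.4 long axis yaw=79.1deg | tool c=(-0.8,1.0) 70.0x45.4 long axis yaw=-1.3deg z 57.4
t33.9 pos [ 492.2 -248.8  109.3] yaw -12.3 w 85.4 F [ 0.1 -0.4  0.3] g 0 j6 -0.38
twist 0.0004 then off [-0.0037  0.0017  0.3375]
saucer c=(490.5,-248.1) d=97.8  lsq=(490.5,-248.1) d=97.4 | tool c=(0.3,-1.8) d=97.8  lsq=(0.3,-1.8) d=97.4
```

Emit:
{"fn": "step_arm", "kwargs": {"offset": [[-0.006,0,0.068],[0,0,0.068],[0,0,0.068],[0,0,0.068],[0,0,0.068]], "twist": [-0.01,0,0,0,0], "grip": [1,1,1,1,1]}}

```text
time: 34.38
position: [492.2, -251.2, 6.8]
ee_rot: [[0.193, 0.981, 0.0], [0.981, -0.193, -0.0], [-0.0, 0.001, -1.0]]
ft_force: [0.1, 0.5, -0.7]
width: 85.4
gripper_force: 0.0
```

Emit:
{"fn": "step_arm", "kwargs": {"offset": [[0,0,0],[0,0,0],[0,0,0],[0,0,0],[0,0,0]], "twist": [0,0,0,0,0], "grip": [0.6,0.4,0.2,0.1,-0.1]}}

```text
time: 34.8
position: [493.4, -252.7, 9.4]
ee_rot: [[0.194, 0.981, 0.003], [0.981, -0.194, -0.002], [-0.001, 0.003, -1.0]]
ft_force: [-0.5, -0.6, 4.2]
width: 45.5
gripper_force: 32.7
```

Emit:
{"fn": "step_arm", "kwargs": {"offset": [[0,0,0],[0,0,0],[0,0,0],[0,0,0],[0,0,0]], "twist": [0,0,0,0,0], "grip": [-0.1,-0.1,-0.1,-0.1,-0.1]}}

```text
time: 35.22
position: [493.4, -252.7, 9.3]
ee_rot: [[0.194, 0.981, 0.003], [0.981, -0.194, -0.002], [-0.001, 0.003, -1.0]]
ft_force: [-1.6, 0.6, 4.7]
width: 45.3
gripper_force: 32.8
```

Emit:
{"fn": "step_arm", "kwargs": {"offset": [[0,0,-0.03],[0,0,-0.05],[0,0,-0.05],[0,0,-0.06],[0,0,-0.06]], "twist": [0,0,0,0,0], "grip": [-0.1,-0.1,-0.1,-0.1,-0.1]}}

```text
time: 35.63
position: [491.0, -251.2, 82.7]
ee_rot: [[0.194, 0.981, -0.002], [0.981, -0.194, 0.001], [0.001, -0.002, -1.0]]
ft_force: [0.1, 0.7, -1.0]
width: 45.5
gripper_force: 31.9
```

```bash
python3 go.py 629.5 -142 90
```

```text
t35.6 pos [ 491.  -251.2   82.7] yaw -11.2 w 45.5 F [ 0.1  0.7 -1. ] g 32 j6 -0.40
twist 0.0000 then off [ 0.4468  0.382  -0.0244]
```

Emit:
{"fn": "step_arm", "kwargs": {"offset": [[0.0638,0.0546,0],[0.0638,0.0546,0],[0.0638,0.0546,0],[0.0638,0.0546,0],[0.0638,0.0546,0]], "twist": [0,0,0,0,0], "grip": [-0.1,-0.1,-0.1,-0.1,-0.1]}}

```text
time: 36.05
position: [591.1, -172.9, 82.4]
ee_rot: [[0.195, 0.981, -0.001], [0.981, -0.195, 0.0], [0.0, -0.001, -1.0]]
ft_force: [0.5, -0.8, -2.3]
width: 45.4
gripper_force: 31.9
```

Emit:
{"fn": "step_arm", "kwargs": {"offset": [[0.0638,0.0546,0],[0.0638,0.0546,0],[0,0,0],[0,0,0],[0,0,0]], "twist": [0,0,0.05,0.05,0.05], "grip": [-0.1,-0.1,-0.1,-0.1,-0.1]}}

```text
time: 36.47
position: [630.1, -141.7, 82.0]
ee_rot: [[0.479, 0.878, -0.001], [0.878, -0.479, 0.0], [-0.0, -0.001, -1.0]]
ft_force: [-0.0, 0.2, -2.3]
width: 45.6
gripper_force: 31.9
```

Emit:
{"fn": "step_arm", "kwargs": {"offset": [[0,0,0],[0,0,0],[0,0,0],[0,0,0],[0,0,0]], "twist": [0.05,0.05,0.05,0.05,0.05], "grip": [-0.1,-0.1,-0.1,-0.1,-0.1]}}

```text
time: 36.88
position: [629.7, -142.4, 82.1]
ee_rot: [[0.842, 0.54, -0.001], [0.54, -0.842, 0.0], [-0.001, -0.001, -1.0]]
ft_force: [-0.3, 0.5, -1.3]
width: 45.4
gripper_force: 31.9
```

Emit:
{"fn": "step_arm", "kwargs": {"offset": [[0,0,0],[0,0,0],[0,0,0],[0,0,0],[0,0,0]], "twist": [0.05,0.05,0.05,0.05,0.05], "grip": [-0.1,-0.1,-0.1,-0.1,-0.1]}}

```text
time: 37.3
position: [629.7, -142.4, 82.1]
ee_rot: [[0.998, 0.07, -0.001], [0.07, -0.998, 0.0], [-0.001, -0.001, -1.0]]
ft_force: [-0.5, 0.0, -2.3]
width: 45.2
gripper_force: 31.9
```

Emit:
{"fn": "step_arm", "kwargs": {"offset": [[0,0,0],[0,0,0],[0,0,0],[0,0,0],[0,0,0]], "twist": [0.05,0.05,0.05,0,0], "grip": [-0.1,-0.1,-0.1,-0.1,-0.1]}}

```text
time: 37.72
position: [629.9, -142.5, 82.2]
ee_rot: [[0.975, -0.22, -0.001], [-0.22, -0.975, 0.0], [-0.001, -0.0, -1.0]]
ft_force: [-0.3, 0.1, -1.3]
width: 45.7
gripper_force: 31.9
```

Emit:
{"fn": "step_arm", "kwargs": {"offset": [[0,0,0.04],[0,0,0.05],[0,0,0.05],[0,0,0.04],[0,0,0]], "twist": [0,0,0,0,0], "grip": [-0.1,-0.1,-0.1,-0.1,-0.1]}}

```text
time: 38.13
position: [626.8, -141.4, 23.6]
ee_rot: [[0.975, -0.222, -0.008], [-0.222, -0.975, 0.003], [-0.008, -0.001, -1.0]]
ft_force: [-0.8, 0.9, -2.0]
width: 45.3
gripper_force: 31.9
```

Emit:
{"fn": "step_arm", "kwargs": {"offset": [[0,0,0],[0,0,0],[0,0,0],[0,0,0]], "twist": [0,0,0,0], "grip": [-0.1,-0.1,-0.1,-0.1]}}

```text
time: 38.47
position: [631.6, -143.0, 29.7]
ee_rot: [[0.975, -0.223, 0.002], [-0.223, -0.975, -0.001], [0.002, 0.0, -1.0]]
ft_force: [-0.5, 0.6, -1.8]
width: 45.4
gripper_force: 31.9
```

```bash
python3 go.py 629.5 -142 9.3 -103; python3 rim.py 74 r; python3 -c "
from m import *
c=cam('wrist');cv2.imwrite('pics/w5.png',c['img'])"
```

```text
t38.5 pos [ 631.6 -143.    29.7] yaw -102.9 w 45.4 F [-0.5  0.6 -1.8] g 32 j6 1.46
twist 0.0011 then off [-0.0074 -0.0016  0.0679]
rim world c=(632.4,-141.8) 73.1x47.1 long axis yaw=-13.0deg | tool c=(0.7,-1.3) 73.1x47.1 long axis yaw=0.1deg z 77.3
```

View pics/w5.png

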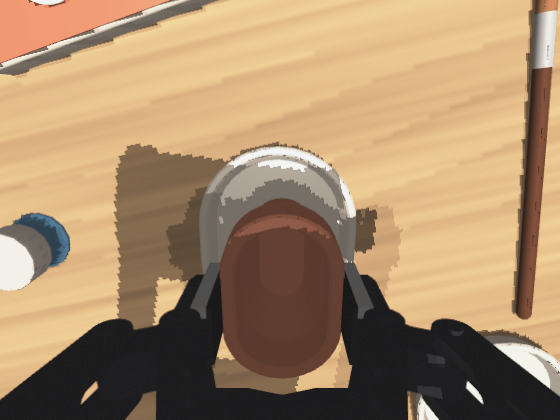

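The wrist view shows the oval pot over the oval saucer, aligned with it (columns 281 and 278). Lowering.

Emit:
{"fn": "step_arm", "kwargs": {"offset": [[-0.003,0,0.015],[0,0,0.015],[0,0,0.015],[0,0,0.009],[0,0,0]], "twist": [0,0,0,0,0], "grip": [-0.1,-0.1,-0.1,-0.1,-0.1]}}

```text
time: 38.98
position: [628.5, -142.0, 10.7]
ee_rot: [[0.975, -0.223, -0.002], [-0.223, -0.975, 0.001], [-0.003, -0.0, -1.0]]
ft_force: [0.8, -0.3, -1.6]
width: 45.6
gripper_force: 31.9
```

Emit:
{"fn": "step_arm", "kwargs": {"offset": [[0,0,0],[0,0,0],[0,0,0],[0,0,0.006],[0,0,0]], "twist": [0,0,0,0,0], "grip": [-0.1,-0.1,-0.1,-0.1,-0.1]}}

```text
time: 39.4
position: [629.6, -142.4, 10.3]
ee_rot: [[0.975, -0.223, 0.0], [-0.223, -0.975, -0.0], [0.0, 0.0, -1.0]]
ft_force: [-0.9, -0.3, -1.8]
width: 45.4
gripper_force: 31.9
```

Emit:
{"fn": "step_arm", "kwargs": {"offset": [[0,0,0.003],[0,0,0],[0,0,0]], "twist": [0,0,0], "grip": [-0.1,-0.1,-0.1]}}

```text
time: 39.65
position: [629.6, -142.4, 9.5]
ee_rot: [[0.975, -0.223, -0.0], [-0.223, -0.975, -0.0], [-0.0, 0.0, -1.0]]
ft_force: [-0.4, 0.2, -1.3]
width: 45.4
gripper_force: 31.9
```

Emit:
{"fn": "step_arm", "kwargs": {"offset": [[0,0,0.003],[0,0,0],[0,0,0]], "twist": [0,0,0], "grip": [-0.1,-0.1,-0.1]}}

```text
time: 39.9
position: [629.7, -142.5, 9.5]
ee_rot: [[0.975, -0.223, -0.0], [-0.223, -0.975, -0.0], [-0.0, 0.0, -1.0]]
ft_force: [-2.2, 1.3, 4.0]
width: 45.0
gripper_force: 32.6
```

Emit:
{"fn": "step_arm", "kwargs": {"offset": [[0,0,0],[0,0,0],[0,0,0],[0,0,0],[0,0,0]], "twist": [0,0,0,0,0], "grip": [0.2,0.5,0.8,1,1]}}

```text
time: 40.32
position: [629.6, -142.4, 8.4]
ee_rot: [[0.975, -0.223, 0.0], [-0.223, -0.975, 0.0], [0.0, -0.0, -1.0]]
ft_force: [0.3, -0.1, -0.3]
width: 85.1
gripper_force: 0.0
```

Emit:
{"fn": "step_arm", "kwargs": {"offset": [[0,0,0],[0,0,-0.05],[0,0,-0.08],[0,0,-0.1],[0,0,-0.11]], "twist": [0,0,0,0,0], "grip": [1,1,1,1,1]}}

```text
time: 40.73
position: [628.5, -142.1, 111.2]
ee_rot: [[0.975, -0.223, -0.002], [-0.223, -0.975, 0.001], [-0.003, -0.0, -1.0]]
ft_force: [0.8, -0.0, 0.4]
width: 85.4
gripper_force: 0.0
```

```bash
python3 rim.py 57 r; python3 -c "
from m import *
wmom(cam('wrist'))"
```

```text
rim world c=(631.5,-141.4) 69.1x45.5 long axis yaw=-13.8deg | tool c=(3.0,-1.4) 69.1x45.5 long axis yaw=0.9deg z 57.4
oval saucer [ 630.5 -139.7] yaw -15.0 [102.6  84.2]
```

Emit:
{"fn": "step_arm", "kwargs": {"offset": [[0,0,0],[0,0,0],[0,0,0],[0,0,0],[0,0,0]], "twist": [-0.0536,-0.0536,-0.0536,-0.0536,-0.0536], "grip": [1,1,1,1,1]}}

```text
time: 41.25
position: [629.6, -142.4, 111.3]
ee_rot: [[0.95, 0.311, 0.0], [0.311, -0.95, -0.0], [0.0, 0.0, -1.0]]
ft_force: [-0.6, -0.5, -0.0]
width: 85.6
gripper_force: 0.0
```

Emit:
{"fn": "step_arm", "kwargs": {"offset": [[0,0,0],[0,0,0],[0,0,0],[0,0,0]], "twist": [-0.0536,-0.0536,0,0], "grip": [1,1,1,1]}}

```text
time: 41.58
position: [629.6, -142.4, 111.1]
ee_rot: [[0.866, 0.499, 0.0], [0.499, -0.866, -0.0], [0.0, 0.0, -1.0]]
ft_force: [0.1, 0.2, -0.7]
width: 85.6
gripper_force: 0.0
```

```bash
python3 go.py 456.3 282.7 108
```

```text
t41.6 pos [ 629.6 -142.4  111.1] yaw -60.0 w 85.6 F [ 0.1  0.2 -0.7] g 0 j6 0.72
twist 0.0000 then off [ 0.2071 -1.5163  0.0102]
```

The oval pot is within about 2 mm and 1°. Back to the large pot on the mat.

Emit:
{"fn": "step_arm", "kwargs": {"offset": [[0.0115,-0.0842,0],[0.0115,-0.0842,0],[0.0115,-0.0842,0],[0.0115,-0.0842,0],[0.0115,-0.0842,0]], "twist": [0,0,0,0,0], "grip": [1,1,1,1,1]}}

```text
time: 42.0
position: [580.6, -23.6, 110.9]
ee_rot: [[0.867, 0.499, 0.0], [0.499, -0.867, 0.0], [0.0, 0.0, -1.0]]
ft_force: [0.4, -1.5, 0.2]
width: 85.5
gripper_force: 0.0
```

Emit:
{"fn": "step_arm", "kwargs": {"offset": [[0.0115,-0.0842,0],[0.0115,-0.0842,0],[0.0115,-0.0842,0],[0.0115,-0.0842,0],[0.0115,-0.0842,0]], "twist": [0,0,0,0,0], "grip": [1,1,1,1,1]}}

```text
time: 42.42
position: [532.2, 94.5, 111.0]
ee_rot: [[0.866, 0.499, 0.0], [0.499, -0.866, 0.0], [0.0, 0.0, -1.0]]
ft_force: [0.1, 0.4, -0.4]
width: 85.7
gripper_force: 0.0
```

Emit:
{"fn": "step_arm", "kwargs": {"offset": [[0.0115,-0.0842,0],[0.0115,-0.0842,0],[0.0115,-0.0842,0],[0.0115,-0.0842,0],[0.0115,-0.0842,0]], "twist": [0,0,0,0,0], "grip": [1,1,1,1,1]}}

```text
time: 42.83
position: [483.8, 212.4, 111.0]
ee_rot: [[0.866, 0.499, 0.001], [0.499, -0.866, 0.0], [0.001, 0.0, -1.0]]
ft_force: [0.4, -0.6, -1.1]
width: 85.1
gripper_force: 0.0
```

Emit:
{"fn": "step_arm", "kwargs": {"offset": [[0.0115,-0.0842,0],[0.0115,-0.0842,0],[0.0115,-0.0842,0],[0,0,0],[0,0,0]], "twist": [0,0,0,0,0], "grip": [1,1,1,1,1]}}

```text
time: 43.25
position: [454.8, 283.0, 110.9]
ee_rot: [[0.865, 0.502, 0.0], [0.502, -0.865, -0.0], [0.0, 0.0, -1.0]]
ft_force: [-0.3, -1.1, 0.6]
width: 85.5
gripper_force: 0.0
```

Emit:
{"fn": "step_arm", "kwargs": {"offset": [[0,0,0],[0,0,0],[0,0,0],[0,0,0],[0,0,0]], "twist": [0,0,0,0,0], "grip": [1,1,1,1,1]}}

```text
time: 43.67
position: [455.5, 281.4, 110.6]
ee_rot: [[0.866, 0.5, -0.0], [0.5, -0.866, -0.0], [-0.0, 0.0, -1.0]]
ft_force: [0.1, -0.1, -0.2]
width: 85.4
gripper_force: 0.0
```

```bash
python3 rim.py 67 c; python3 go.py 456.3 282.7 12.5
```

```text
rim world c=(456.2,285.6) d=64.5  lsq=(456.0,285.8) d=63.7 | tool c=(2.7,-3.3) d=64.5  lsq=(2.6,-3.6) d=63.7 z 67.3
t43.7 pos [455.5 281.5 110.6] yaw -60.0 w 85.6 F [ 0.  -0.2 -0.1] g 0 j6 1.47
twist 0.0000 then off [ 0.0044 -0.0021  0.327 ]
```

Emit:
{"fn": "step_arm", "kwargs": {"offset": [[0.0045,-0.006,0.065],[0,0,0.065],[0,0,0.065],[0,0,0.065],[0,0,0.065]], "twist": [0,0,0,0,0], "grip": [1,1,1,1,1]}}

```text
time: 44.13
position: [455.7, 284.1, 12.4]
ee_rot: [[0.865, 0.501, 0.0], [0.501, -0.865, 0.0], [0.0, 0.0, -1.0]]
ft_force: [0.1, 0.0, -0.7]
width: 85.4
gripper_force: 0.0
```

Emit:
{"fn": "step_arm", "kwargs": {"offset": [[0,0,0],[0,0,0],[0,0,0],[0,0,0],[0,0,0]], "twist": [0,0,0,0,0], "grip": [0.8,0.7,0.6,0.5,0.3]}}

```text
time: 44.55
position: [457.2, 285.1, 15.2]
ee_rot: [[0.865, 0.502, 0.003], [0.502, -0.865, 0.002], [0.004, 0.0, -1.0]]
ft_force: [0.5, 0.8, 2.6]
width: 62.0
gripper_force: 33.5
```

Emit:
{"fn": "step_arm", "kwargs": {"offset": [[0,0,0],[0,0,0],[0,0,0],[0,0,0],[0,0,0]], "twist": [0,0,0,0,0], "grip": [0.3,0.3,0.3,0.3,0.3]}}

```text
time: 44.97
position: [457.2, 285.2, 15.2]
ee_rot: [[0.865, 0.502, 0.004], [0.502, -0.865, 0.002], [0.004, 0.0, -1.0]]
ft_force: [-0.5, 0.2, 7.1]
width: 62.2
gripper_force: 33.7
```

Emit:
{"fn": "step_arm", "kwargs": {"offset": [[0,0,-0.03],[0,0,-0.05],[0,0,-0.06],[0,0,-0.06],[0,0,-0.06]], "twist": [0,0,0,0,0], "grip": [0.3,0.3,0.3,0.3,0.3]}}

```text
time: 45.38
position: [454.5, 283.8, 91.5]
ee_rot: [[0.865, 0.502, -0.002], [0.502, -0.865, -0.001], [-0.002, -0.0, -1.0]]
ft_force: [0.6, -0.9, -1.8]
width: 62.0
gripper_force: 33.7
```

```bash
python3 go.py 489.5 -249.7 90; python3 -c "
from m import *
measure(cam('top'),dict(S_large=((386,211),'c',14,'w',32)));measure(cam('side'),dict(S_large=((312,330),'c',14,'w',40)))"
```

```text
t45.4 pos [454.5 283.8  91.5] yaw -59.9 w 62.0 F [ 0.6 -0.9 -1.8] g 34 j6 1.47
twist 0.0000 then off [-0.7915  1.5968  0.0051]
S_large c=(488.8,-249.6) d=98.2  lsq=(488.6,-249.6) d=97.4 zmed 4.7 z95 13.9
S_large c=(491.0,-250.4) d=99.1  lsq=(491.1,-250.4) d=98.3 zmed 6.3 z95 15.2
```

Emit:
{"fn": "step_arm", "kwargs": {"offset": [[-0.0396,0.0798,-0.01],[-0.0396,0.0798,-0.01],[-0.0396,0.0798,-0.01],[-0.0396,0.0798,0],[-0.0396,0.0798,0]], "twist": [0,0,0,0,0], "grip": [0.3,0.3,0.3,0.3,0.3]}}

```text
time: 45.9
position: [462.9, 149.6, 98.9]
ee_rot: [[0.865, 0.502, -0.002], [0.502, -0.865, -0.0], [-0.002, -0.001, -1.0]]
ft_force: [1.3, 0.3, -2.0]
width: 62.2
gripper_force: 33.8
```

Emit:
{"fn": "step_arm", "kwargs": {"offset": [[-0.0396,0.0798,0],[-0.0396,0.0798,0],[-0.0396,0.0798,0],[-0.0396,0.0798,0],[-0.0396,0.0798,0]], "twist": [0,0,0,0,0], "grip": [0.3,0.3,0.3,0.3,0.3]}}

```text
time: 46.32
position: [471.3, 16.4, 98.6]
ee_rot: [[0.865, 0.502, -0.002], [0.502, -0.865, 0.0], [-0.002, -0.001, -1.0]]
ft_force: [0.6, -1.4, -2.4]
width: 62.1
gripper_force: 33.8
```

Emit:
{"fn": "step_arm", "kwargs": {"offset": [[-0.0396,0.0798,0],[-0.0396,0.0798,0],[-0.0396,0.0798,0],[-0.0396,0.0798,0],[-0.0396,0.0798,0]], "twist": [0,0,0,0,0], "grip": [0.3,0.3,0.3,0.3,0.3]}}

```text
time: 46.73
position: [480.1, -116.6, 98.6]
ee_rot: [[0.865, 0.502, -0.002], [0.502, -0.865, 0.001], [-0.002, -0.002, -1.0]]
ft_force: [0.6, -1.0, -1.7]
width: 62.2
gripper_force: 33.8
```

Emit:
{"fn": "step_arm", "kwargs": {"offset": [[-0.0396,0.0798,0],[-0.0396,0.0798,0],[-0.0396,0.0798,0],[-0.0396,0.0798,0],[-0.0396,0.0798,0]], "twist": [0,0,0,0,0], "grip": [0.3,0.3,0.3,0.3,0.3]}}

```text
time: 47.15
position: [488.8, -249.7, 98.3]
ee_rot: [[0.865, 0.502, -0.002], [0.502, -0.865, 0.002], [-0.001, -0.003, -1.0]]
ft_force: [-0.1, 0.9, -1.5]
width: 62.4
gripper_force: 33.8
```

Emit:
{"fn": "step_arm", "kwargs": {"offset": [[0,0,0.05],[0,0,0.06],[0,0,0.06],[0,0,0.05],[0,0,0.01]], "twist": [0,0,0,0,0], "grip": [0.3,0.3,0.3,0.3,0.3]}}

```text
time: 47.57
position: [486.4, -246.8, 26.4]
ee_rot: [[0.865, 0.501, -0.007], [0.501, -0.865, 0.005], [-0.004, -0.008, -1.0]]
ft_force: [-0.8, 0.5, -1.2]
width: 62.4
gripper_force: 33.8
```

Emit:
{"fn": "step_arm", "kwargs": {"offset": [[0,0,0],[0,0,0],[0,0,0],[0,0,0],[0,0,0]], "twist": [0,0,0,0,0], "grip": [0.3,0.3,0.3,0.3,0.3]}}

```text
time: 47.98
position: [491.1, -249.6, 32.3]
ee_rot: [[0.865, 0.502, 0.002], [0.502, -0.865, -0.001], [0.001, 0.002, -1.0]]
ft_force: [-0.9, 0.1, -1.5]
width: 62.1
gripper_force: 33.9
```

```bash
python3 go.py 489.7 -249.7 15.2; python3 rim.py 83 c; python3 -c "
from m import *
wsaucer('c')"
```

```text
t48.0 pos [ 491.1 -249.6   32.3] yaw -59.9 w 62.1 F [-0.9  0.1 -1.5] g 34 j6 0.45
twist 0.0000 then off [-0.004  -0.002   0.0571]
rim world c=(490.6,-248.8) d=66.0  lsq=(490.5,-248.7) d=64.9 | tool c=(0.0,-0.8) d=66.0  lsq=(0.0,-1.0) d=64.9 z 84.2
saucer c=(490.9,-247.9) d=97.7  lsq=(490.6,-248.0) d=97.5 | tool c=(0.8,-1.5) d=97.7  lsq=(0.5,-1.5) d=97.5
```

Centred over the saucer within 1 mm. Lowering.

Emit:
{"fn": "step_arm", "kwargs": {"offset": [[0,0,0.015],[0,0,0.015],[0,0,0.012],[0,0,0.008],[0,0,0]], "twist": [0,0,0,0,0], "grip": [0.3,0.3,0.3,0.3,0.3]}}

```text
time: 48.5
position: [489.8, -248.9, 15.5]
ee_rot: [[0.865, 0.502, -0.001], [0.502, -0.865, 0.001], [-0.001, -0.001, -1.0]]
ft_force: [0.2, 1.3, -0.7]
width: 62.2
gripper_force: 33.9
```

Emit:
{"fn": "step_arm", "kwargs": {"offset": [[0,0,0],[0,0,0],[0,0,0.004],[0,0,0],[0,0,0]], "twist": [0,0,0,0,0], "grip": [0.3,0.3,0.3,0.3,0.3]}}

```text
time: 48.92
position: [490.3, -249.3, 15.3]
ee_rot: [[0.865, 0.502, 0.0], [0.502, -0.865, -0.0], [0.0, 0.0, -1.0]]
ft_force: [-0.1, -0.6, 0.9]
width: 61.8
gripper_force: 34.1
```

Emit:
{"fn": "step_arm", "kwargs": {"offset": [[0,0,0.004],[0,0,0],[0,0,0]], "twist": [0,0,0], "grip": [0.3,0.3,0.3]}}

```text
time: 49.17
position: [490.4, -249.3, 15.2]
ee_rot: [[0.865, 0.502, -0.0], [0.502, -0.865, -0.0], [-0.0, -0.0, -1.0]]
ft_force: [-3.6, 1.3, 7.4]
width: 62.1
gripper_force: 34.6
```

Emit:
{"fn": "step_arm", "kwargs": {"offset": [[0,0,0],[0,0,0],[0,0,0],[0,0,0],[0,0,0]], "twist": [0,0,0,0,0], "grip": [0.6,0.8,1,1,1]}}

```text
time: 49.58
position: [490.1, -249.1, 13.5]
ee_rot: [[0.865, 0.502, -0.0], [0.502, -0.865, 0.0], [-0.0, -0.0, -1.0]]
ft_force: [0.1, -0.7, -0.4]
width: 85.2
gripper_force: 0.0
```

Emit:
{"fn": "step_arm", "kwargs": {"offset": [[0,0,0],[0,0,-0.05],[0,0,-0.1],[0,0,-0.1],[0,0,-0.1]], "twist": [0,0,0,0,0], "grip": [1,1,1,1,1]}}

```text
time: 50.0
position: [489.6, -248.7, 119.2]
ee_rot: [[0.865, 0.502, -0.001], [0.502, -0.865, 0.001], [-0.001, -0.001, -1.0]]
ft_force: [1.0, -0.5, 0.2]
width: 85.3
gripper_force: 0.0
```

Emit:
{"fn": "step_arm", "kwargs": {"offset": [[0.04,-0.08,-0.04],[0.04,-0.08,-0.04],[0.04,-0.08,-0.04],[0.04,-0.08,-0.04],[0.04,-0.08,-0.04]], "twist": [0,0,0,0,0], "grip": [1,1,1,1,1]}}

```text
time: 50.42
position: [481.5, -114.1, 179.2]
ee_rot: [[0.865, 0.501, 0.0], [0.501, -0.865, 0.0], [0.0, 0.0, -1.0]]
ft_force: [1.0, 0.2, 0.3]
width: 85.3
gripper_force: 0.0
```

Emit:
{"fn": "step_arm", "kwargs": {"offset": [[0.04,-0.08,0],[0.04,-0.08,0],[0.04,-0.08,0],[0.04,-0.08,0],[0.04,-0.08,0]], "twist": [0,0,0,0,0], "grip": [1,1,1,1,1]}}

```text
time: 50.83
position: [473.2, 20.0, 178.7]
ee_rot: [[0.865, 0.502, 0.0], [0.502, -0.865, 0.0], [0.0, 0.0, -1.0]]
ft_force: [0.3, -0.3, -0.4]
width: 85.5
gripper_force: 0.0
```

Emit:
{"fn": "step_arm", "kwargs": {"offset": [[0.04,-0.08,0],[0.04,-0.08,0],[0.04,-0.08,0],[0.04,-0.08,0],[0,0,0]], "twist": [0,0,0,0,0], "grip": [1,1,1,1,1]}}

```text
time: 51.25
position: [466.2, 129.6, 178.7]
ee_rot: [[0.863, 0.505, -0.0], [0.505, -0.863, 0.002], [0.001, -0.002, -1.0]]
ft_force: [-0.1, -0.2, 0.7]
width: 85.6
gripper_force: 0.0
```

```bash
python3 - <<'E'
from m import *
print(arm.state()["position"])
c=cam("top");cv2.imwrite("pics/end.png",c["img"])
measure(c,dict(small=((197,143),"c",53,"r",26),sq=((285,220),"r",61,"r",28),oval=((335,143),"r",57,"r",32),large=((390,208),"c",67,"r",32)))
d=cam("side");measure(d,dict(large=((312,318),"c",67,"r",36),oval=((361,250),"r",57,"r",34),S_large=((312,330),"c",14,"w",40)))
wmom(d)
E
```

```text
[466.22181693 129.63619052 178.70006907]
small c=(641.2,146.0) d=46.6  lsq=(641.5,146.5) d=44.8 zmed 52.1 z95 54.4
sq c=(469.3,-30.8) 49.0x41.9 long axis yaw=-66.2deg zmed 60.2 z95 61.9
oval c=(629.1,-141.1) 69.1x44.8 long axis yaw=-13.9deg zmed 55.6 z95 57.9
large c=(490.6,-247.1) d=63.9  lsq=(489.7,-247.1) d=62.2 zmed 65.7 z95 68.2
large c=(487.7,-250.6) d=67.0  lsq=(487.9,-250.8) d=65.3 zmed 67.2 z95 69.4
oval c=(628.8,-144.0) 70.3x50.3 long axis yaw=-13.7deg zmed 56.1 z95 58.7
S_large c=(491.1,-251.2) d=99.0  lsq=(491.0,-250.9) d=97.7 zmed 6.8 z95 15.9
oval saucer [ 627.6 -145.6] yaw -22.5 [105.8  77.8]
```

View pics/end.png

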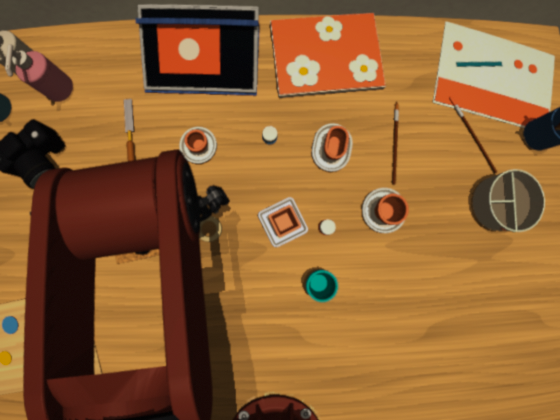

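The picture shows the small pot (197,142), square (285,220), oval (336,143) and large (391,209), each upright in its own saucer and centred within a few mm. The gripper is clear of everything, so I'm handing in.

```bash
python3 -c "
from plant import arm
print(arm.job_done())"
```

```text
the job is handed in; nothing more can be done
None
```

I've handed the job in at about 51 s: all four pots stand upright in their own saucers, centred within about 4 mm with the square and oval ones lined up, and the mat is empty; early on the fingertips closed on the square pot's rim (about 7 N), with no sign it moved more than a few mm or tipped.

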